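# Build up a three-part plaster mould and pin it in register

## Robot

A 6-joint arm with a two-finger parallel gripper is mounted at the origin on a cart in front of the work surface, level with it; the furniture and walls round the work are solid. World frame = base frame: x ahead of the robot, y to its left, z up, the work surface at z = 0. Lengths are in m, angles in rad, forces in N, time in s.
With the tool pointing down it reaches from about 0.275 to 0.825 m from the base axis. Payload 4.9 kg.
Tool frame: the origin (TCP) lies at the very end of the fingers, on their centre line; the grasp point (between the pads) lies 19 mm behind it; z points along the fingers, x is the direction in which the jaws open and shut, and the axes are right-handed (so a half turn about z gives the same grasp; the last joint's range is limited). The gripper opens to 85 mm and grips with 20 to 120 N. Pads are 22 mm wide; open, the fingers measure 114 mm over their backs; the gripper's body (76 mm by 85 mm) begins 54 mm behind the grasp point. The pads swing forward as they close: fully open they stand 13 mm farther back than shut.
Start: joints at [-0.134, 0.326, -0.193, 1.052, 0, 1.437], TCP at [0.55, 0, 0.192] pointing down, gripper open.
Joint ranges: [-2.65, 2.65], [-0.97, 1.79], [-1.3, 1.35], [-1.93, 2.1], [-1.47, 1.37], [-3.14, 3.14]. Speed limits (rad/s): [2.57, 2.57, 3.14, 3.14, 3.14, 3.14].

## Interface

Orientations are given as [roll, pitch, yaw] about the fixed x, y, z axes, in that order (R = Rz(yaw) Ry(pitch) Rx(roll)).
In Python, from rig import readout, cams, manip gives the robot as it stands.
- The arm moves only by the tool carry_out, never from a script. Its argument "plan" is a list of rows, each a list of 3 entries, a list of its own where there are three numbers: the closure, from 0 (fully open) to 1 (shut), then the shift along the tool's x, y, z in mm, then the turn, a rotation vector about the tool's x, y, z in degrees. A call has exactly 5 rows; each row shifts and turns the commanded pose from where the row before left it, along the tool's axes as they then stand; what a row does not reach is not made up. A row lasts 1/10 s, in which the tool goes at most 50 mm and 8.59 degrees, less where a joint would pass 70% of its speed; a pose out of reach is approached as far as the arm can. A call is refused whole if a number of a shift passes 50 or a number of a turn 8.59, either way. A call with a gripper value outside its range is refused whole. The fingers move at their own pace and stop on an object; the grip force is fixed at half the most. Time passes only in rows, so rows that do not move let the fingers close, or fill a call up. It gives the time, the measured TCP pose, the force and the opening at its end, in the units of the state.
- readout.get_obs(): the state, without advancing time (a new reading comes with each control period).
- cams.read_camera(name): name is "scene" or "side" or "wrist"; returns a dict with "color" (420x560x3 uint8, blue, green, red), "K" (3x3 intrinsics, pixels), "R" (3x3) and "t" (3): a world point X has camera coordinates R X + t. Camera axes: x right, y down, z forward; pixel columns grow to the right and rows downward; lengths in m; the calibration is good to about 2 mm. A picture is of the moment at which its call begins. There is no depth.
- manip.sign_off(): hands the job in, once; it reports no verdict.
The state is a dict: "time_s": time; "joints": joint angles; "qvel": joint speeds; "joint_torque": joint torques, N m; "tool_pos": TCP position; "eef_rot": TCP orientation; "ft_force": force on the tool from outside, world axes, zero at the start; "ft_torque": the same for the moment, N m; "opening": finger opening in m.
Only numpy, scipy, OpenCV 4.12 (cv2) and the standard library are available. Lean on these libraries where they do the work, as an engineer would, in place of code of your own. Each camera call takes 0.05 s, during which the arm holds its last target.

## Task

Build up the plaster mould on its base: set the plain riser squarely on the base, flush all round, then the mould top squarely on the riser with its round brass bushing over the one on the base. Then draw the steel register pin from its wooden block and thread it down through the top's bushing and on through the base's bushing, and finish still holding the pin upright, its tip poking out below the base's lug but clear of the board, so that the clamp bolt can be fitted at the slotted end. Lower the parts gently, as the plaster chips, and leave the pliers, scraper, marker and wood offcut where they are.

Things in the scene. Friction and masses are not known exactly. Their poses are not given: they have to be found in the camera images.
- mould_base: Fixed mould base: plaster-filled light wooden case 100 (x) x 58 (y) x 54 mm on a plywood board 200 x 100 x 12 mm. Origin: middle of the board's underside, on the bench; x along the case. Flat top 66 mm above the bench. Grey lugs 34 x 36 x 14 mm at both ends, upper side flush with the case's top: at -x the one with the round brass bushing, at +x one with an open slot for a clamp bolt.
- base_bushing (a point): Mouth (upper rim centre) of the base's brass bushing, 67 mm from the case's middle: bore 15 mm, upright, right through; brass rim 2 mm high, 22 mm wide. Mouth 68 mm above the bench; the lug's underside is 16 mm and the board 56 mm below the mouth.
- riser: Loose riser, 0.24 to 0.39 kg: plain plaster-filled case 100 (x) x 58 (y) x 34 mm, frame of darker wood, no lugs, the same either way round. Origin: middle of its underside; x along its length. Can be gripped across its 58 mm width.
- mould_top: Loose mould top, 0.34 to 0.55 kg: plaster-filled light wooden case 100 (x) x 58 (y) x 40 mm, dark pouring hole on top. Origin: middle of its underside; x along its length. Lugs 34 x 36 x 14 mm at both ends, flush with its underside: round brass bushing at -x, open slot at +x. Can be gripped across its 58 mm width. Riser and top may lie on either side of the base.
- top_bushing (a point): Mouth (upper rim centre) of the mould top's brass bushing: bore 15 mm, right through, 16 mm above the top's underside and 67 mm from its middle towards -x; brass rim 2 mm high.
- pin: Register pin, loose, 0.15 kg, standing upright in its block: steel shaft 12 mm in diameter, 120 mm long, its last 12 mm tapering to 6 mm at the tip; then a dark knurled grip 16 mm in diameter, 52 mm long, with two brass rings. Origin: the tip; z along the pin towards the grip.
- pin_tip (a point): The pin's tip (its lower end).
- pin_grip (a point): Middle of the pin's knurled grip, 146 mm above the tip.
- pin_block: Fixed block of dark wood, 56 (x) x 86 (y) x 58 mm; origin: middle of its underside. The pin stands with 1 mm of play in a 14.5 mm hole, 46 mm deep, 18 mm from the middle towards -y. A smaller empty hole lies 22 mm towards +y.
- pliers: Bystander: black and red pliers, 182 mm long, lying on the bench; leave alone.
- scraper: Bystander: ivory-coloured scraper, 109 mm long, lying on the bench; leave alone.
- marker: Bystander: marker with a red cap, 92 mm long, lying on the bench; leave alone.
- wood_block: Bystander: brown wood offcut 32 x 45 x 30 mm on the bench; leave alone.
There are look-alikes about, which are no part of the job. What is shaped like the pin but green or orange is not meant.

How it is judged:
On the way, in this order (a step that is already met when the one before it is completed fails the run):
1. the riser sits squarely on the base and is let go (horizontal distance between riser and mould_base below 0.006 m and angle between the x axis of riser and the x axis of mould_base, either way round below 0.09 rad and angle between riser's own z axis and vertical below 0.04 rad and height (world z) of riser between 0.063 and 0.069 m and contact force between each of the arm, the fingers and riser below 0.3 N), for 0.2 s.
2. the mould top sits squarely on the riser, bushing over bushing, and is let go (horizontal distance between each of riser, mould_top and mould_base below 0.006 m and angle between the x axis of riser and the x axis of mould_base, either way round below 0.09 rad and angle between each of riser, mould_top's own z axis and vertical below 0.04 rad and height (world z) of riser between 0.063 and 0.069 m and horizontal distance between top_bushing and base_bushing below 0.009 m and height (world z) of mould_top between 0.097 and 0.103 m and contact force between each of the arm, the fingers and mould_top below 0.3 N), for 0.2 s.
3. the pin has gone down through the top's bushing (z of pin_tip in the frame of top_bushing below -0.017 m and horizontal distance between pin_tip and top_bushing below 0.008 m), for 0.1 s.
At the end, for the whole second after the job is handed in: Riser and top flat on the column, centred within 6 mm, riser within 0.09 rad, bushings within 9 mm, robot off both. Pin held by the fingers (over 1 N), at rest, upright within 0.12 rad, within 5 mm of the base bushing's axis, tip 3 mm or more below the lug and above the board, pushing under 25 N (all of step 2 and contact force between each of the arm, the fingers and riser below 0.3 N and horizontal distance between pin_tip and base_bushing below 0.005 m and z of pin_tip in the frame of base_bushing between -0.053 and -0.019 m and angle between pin's own z axis and vertical below 0.12 rad and contact force between the fingers and pin above 1 N and linear speed of pin below 0.02 m/s and contact force between pin and mould_base below 25 N); the arm keeps its last pose, push and grip.
It fails at once if the riser is dropped (falls free of the fingers faster than 0.4 m/s) (contact force between the fingers and riser below 0.1 N and linear speed of riser above 0.4 m/s).
It fails at once if the mould top is dropped (falls free of the fingers faster than 0.4 m/s) (contact force between the fingers and mould_top below 0.1 N and linear speed of mould_top above 0.4 m/s).
It fails at once if the mould parts are rammed together (more than 150 N) (contact force between mould_top and riser above 150 N or contact force between riser and mould_base above 150 N).
It fails at once if a bystander (pliers, scraper, marker, wood offcut) is moved more than 30 mm (distance of any of pliers, scraper, marker, wood_block from where it was at the start of the episode above 0.03 m).
It also fails if it takes over 61 s, if anything falls off the work surface, if the arm or the gripper's body presses on something with over 40 N, if the wrist force passes 120 N, or if a joint passes its speed limit or range.

## Working session

There is one attempt and no reset: what is moved stays moved. The work goes in short steps, Python scripts to look and compute and a tool call to move; the robot and the scene stay as the last step left them, time stands still between calls to the robot, and variables do not carry over. Pictures are saved under pics/ and viewed, and the job is handed in when it is done.

Besides the shell and the picture viewer there is one more tool, called after "Call:" as name(argument=value, ...), one argument or row to a line, values as JSON. carry_out: Moves the arm, as the interface text tells. Its arguments: {"type":"object","properties":{"plan":{"type":"array","items":{"type":"array"}}},"required":["plan"]}

```bash
ls; mkdir -p pics
python3 - <<'E'
from rig import readout, cams
import cv2
print(readout.get_obs())
for n in ["scene","side","wrist"]:
    c=cams.read_camera(n); cv2.imwrite(f"pics/{n}0.png",c["color"]); print(n,c["K"].tolist(),c["R"].tolist(),c["t"].tolist())
E
```

```text
pics
{'time_s': 0.0, 'joints': array([-1.34216076e-01,  3.26942180e-01, -1.93605853e-01,  1.05200385e+00,
        5.42624080e-06,  1.43664645e+00]), 'qvel': array([-0.000375  ,  0.00017984,  0.0004595 ,  0.00047838, -0.00117292,
       -0.00011279]), 'joint_torque': array([-1.24197268e-03, -4.43398941e+01,  2.62443137e+01,  1.56443648e-02,
       -1.97191571e-04, -6.55614656e-06]), 'tool_pos': array([5.49336592e-01, 9.40664766e-05, 1.91194491e-01]), 'eef_rot': array([-3.14135247e+00,  1.73906041e-03, -6.59998763e-05]), 'ft_force': array([-0.39947903, -1.15325146,  0.44930456]), 'ft_torque': array([-0.0045608 , -0.04505049, -0.01082052]), 'opening': 0.08563173387568042}
scene [[426.1778041710282, 0.0, 282.19766719263765], [0.0, 426.1778041710282, 209.75503816217676], [0.0, 0.0, 1.0]] [[0.4524337034563315, -0.8917637456133096, -0.007820868654349047], [-0.4834499698208133, -0.2378887254723533, -0.842428086529286], [0.7493863293769397, 0.3849238577989933, -0.5387520329800134]] [-0.3118814737641796, 0.36354586844665787, 0.6656233545781365]
side [[380.7490080002658, 0.0, 283.47820208253734], [0.0, 380.7490080002658, 205.05477390425955], [0.0, 0.0, 1.0]] [[0.9910761327408562, -0.13329655348645167, -0.00035768710237604127], [-0.09018921431692471, -0.6685870764114483, -0.738144448517015], [0.09815296598842797, 0.7315896049591094, -0.67464260552047]] [-0.5608027609831415, 0.08806379268272886, 1.1039970140688937]
wrist [[314.14663395985787, 0.0, 275.6262164802934], [0.0, 314.14663395985787, 204.94368228178726], [0.0, 0.0, 1.0]] [[0.9999983741358808, 0.0005636015070741268, -0.0017129153326333954], [0.0010157474608427717, -0.9609212685460033, 0.276819948546047], [-0.0014899606341572092, -0.2768212383638248, -0.960920278695391]] [-0.5488259845207688, -0.03660251275041622, 0.37928805911362673]
```

View pics/scene0.png

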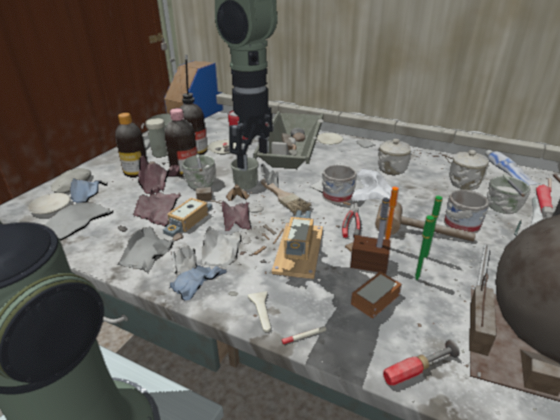

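View pics/side0.png

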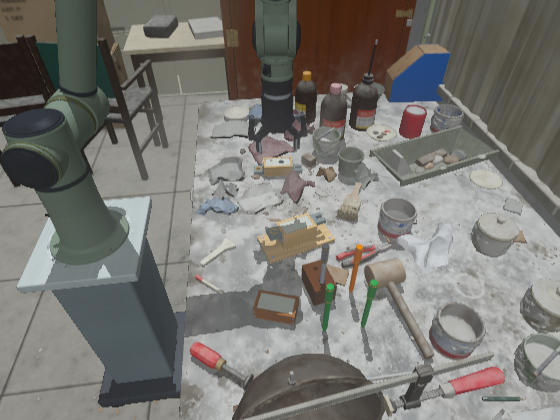

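View pics/wrist0.png

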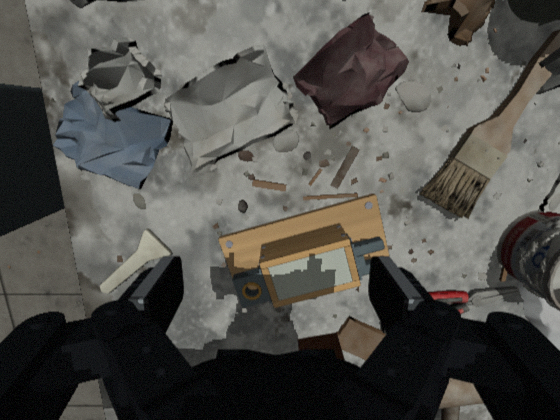

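The wrist view shows the base with its bushing at (251,291) and its slot lug at (368,248). Side shows the riser at (277,306), the top at about (280,166), and the pin block at (318,283). Next I'll enlarge these.

```bash
cat > h.py <<'E'
import numpy as np, cv2
from rig import readout, cams
def cam(n,save=None):
    c=cams.read_camera(n)
    if save: cv2.imwrite(f"pics/{save}.png",c["color"])
    return c
def ray(c,px,z):
    R=np.array(c["R"]);t=np.array(c["t"]);K=np.array(c["K"])
    o=-R.T@t; d=R.T@np.linalg.inv(K)@np.array([px[0],px[1],1.0])
    return o+d*(z-o[2])/d[2]
def proj(c,X):
    p=c["K"]@(np.array(c["R"])@np.array(X)+np.array(c["t"])); return p[:2]/p[2]
def tri(c1,p1,c2,p2):
    P=[np.array(c["K"])@np.c_[c["R"],c["t"]] for c in (c1,c2)]
    X=cv2.triangulatePoints(P[0],P[1],np.array(p1,float).reshape(2,1),np.array(p2,float).reshape(2,1)).ravel()
    return X[:3]/X[3]
def crop(img,x0,y0,x1,y1,name,s=None):
    s=s or min(800/(x1-x0),600/(y1-y0))
    cv2.imwrite(f"pics/{name}.png",cv2.resize(img[y0:y1,x0:x1],None,fx=s,fy=s,interpolation=cv2.INTER_CUBIC))
    print(name,"scale",s)
E
python3 - <<'E'
import cv2
from h import crop
s=cv2.imread("pics/side0.png"); crop(s,190,140,390,290,"side0a",4); crop(s,190,230,390,380,"side0b",4)
s=cv2.imread("pics/scene0.png"); crop(s,240,180,440,330,"scene0b",4)
E
```

```text
side0a scale 4
side0b scale 4
scene0b scale 4
```

View pics/side0a.png

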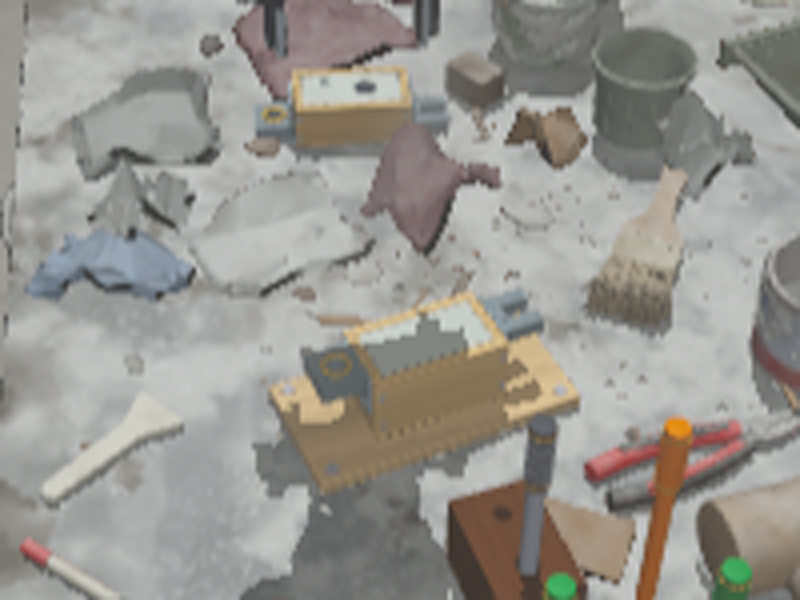

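View pics/side0b.png

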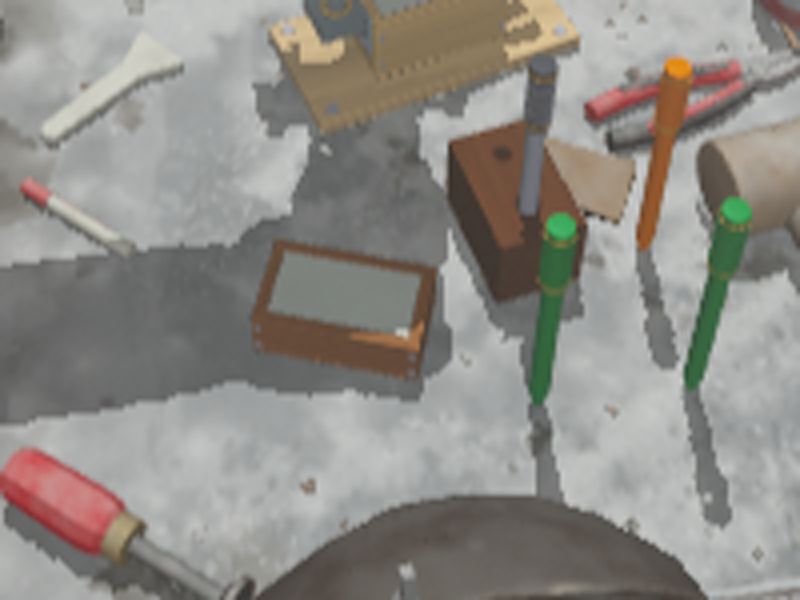

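View pics/scene0b.png

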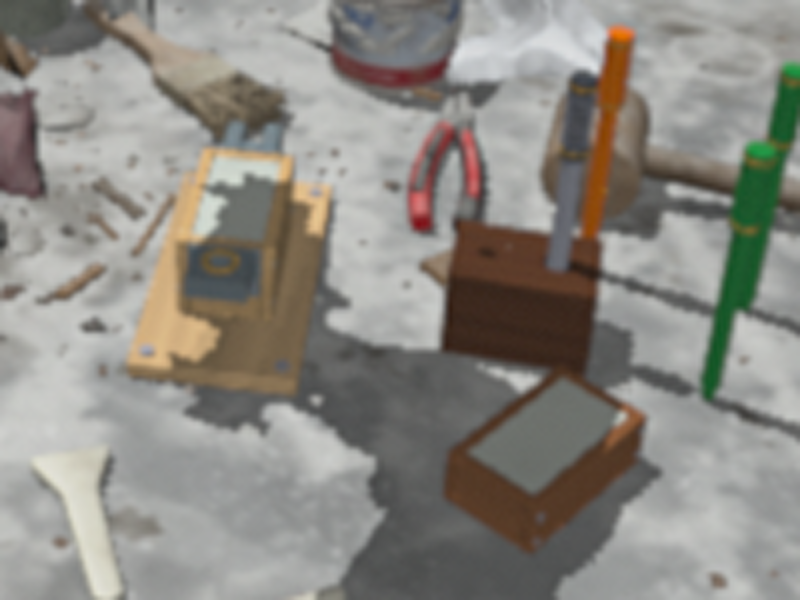

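Run:
```python
from h import *
s=cam("side");c=cam("scene");w=cam("wrist")
fb=lambda u,v:(190+u/4-.4,230+v/4-.4)
fa=lambda u,v:(190+u/4-.4,140+v/4-.4)
fc=lambda u,v:(240+u/4-.4,180+v/4-.4)
def quad(n,c,ps,z):
    P=np.array([ray(c,p,z)[:2] for p in ps]); print(n,P.round(4).tolist(),"mid",P.mean(0).round(4),"len",[np.linalg.norm(P[i]-P[i-1]).round(4) for i in range(4)], "yaw",[round(float(np.degrees(np.arctan2(*(P[(i+1)%4]-P[i])[::-1]))),1) for i in range(4)])
quad("riser side",s,[fb(278,241),fb(436,267),fb(415,347),fb(253,318)],.034)
quad("riser scene",c,[fc(448,468),fc(563,371),fc(645,415),fc(532,515)],.034)
quad("base scene",c,[fc(175,240),fc(205,150),fc(293,155),fc(268,248)],.066)
quad("base side",s,[fa(346,332),fa(474,293),fa(507,350),fa(377,390)],.066)
quad("base wrist",w,[(260,268),(349,239),(361,287),(275,306)],.066)
print("bush wrist",ray(w,(251,292),.068),"side",ray(s,fa(336,365),.068),"scene",ray(c,fc(220,262),.068))
quad("top side",s,[fa(293,70),fa(402,66),fa(412,108),fa(294,110)],.040)
print("top bush",ray(s,fa(273,115),.016))
print("pin head",tri(s,fb(543,60),c,fc(580,76)))
print("pin hole",ray(s,fb(527,210),.058),ray(c,fc(559,266),.058))
quad("block side",s,[fb(449,142),fb(528,122),fb(585,225),fb(497,247)],.058)
print("hole2",ray(s,fb(502,154),.058),ray(c,fc(488,252),.058))
```

```text
riser side [[0.4689, -0.277], [0.5609, -0.3081], [0.5403, -0.3595], [0.4499, -0.3283]] mid [ 0.505  -0.3182] len [np.float64(0.0547), np.float64(0.0971), np.float64(0.0554), np.float64(0.0957)] yaw [-18.7, -111.9, 160.9, 69.7]
riser scene [[0.4578, -0.279], [0.5584, -0.3111], [0.543, -0.3604], [0.445, -0.3276]] mid [ 0.5011 -0.3195] len [np.float64(0.0503), np.float64(0.1055), np.float64(0.0516), np.float64(0.1034)] yaw [-17.7, -107.3, 161.5, 75.1]
base scene [[0.5332, -0.0828], [0.6266, -0.057], [0.6459, -0.1091], [0.5502, -0.1348]] mid [ 0.589  -0.0959] len [np.float64(0.0547), np.float64(0.0969), np.float64(0.0556), np.float64(0.0991)] yaw [15.5, -69.6, -165.0, 108.1]
base side [[0.5339, -0.0855], [0.6283, -0.0589], [0.6404, -0.1173], [0.5478, -0.1421]] mid [ 0.5876 -0.1009] len [np.float64(0.0583), np.float64(0.0981), np.float64(0.0596), np.float64(0.0959)] yaw [15.7, -78.3, -165.0, 103.8]
base wrist [[0.5325, -0.0897], [0.6266, -0.0559], [0.6436, -0.1128], [0.5487, -0.1369]] mid [ 0.5878 -0.0988] len [np.float64(0.0499), np.float64(0.1001), np.float64(0.0593), np.float64(0.0979)
[... 170 characters left out ...]

top side [[0.5292, 0.2654], [0.624, 0.2587], [0.6234, 0.1972], [0.5247, 0.2077]] mid [0.5753 0.2322] len [np.float64(0.0579), np.float64(0.095), np.float64(0.0615), np.float64(0.0993)] yaw [-4.1, -90.5, 173.9, 85.5]
top bush [0.50816533 0.23512183 0.016     ]
pin head [ 0.61987733 -0.28502462  0.18483716]
pin hole [ 0.61817281 -0.29175765  0.058     ] [ 0.61881508 -0.28860194  0.058     ]
block side [[0.5806, -0.2347], [0.6327, -0.2257], [0.6501, -0.307], [0.5953, -0.3152]] mid [ 0.6147 -0.2706] len [np.float64(0.0818), np.float64(0.0529), np.float64(0.0831), np.float64(0.0554)] yaw [9.9, -77.9, -171.4, 100.4]
hole2 [ 0.61150233 -0.24839135  0.058     ] [ 0.61354536 -0.2476461   0.058     ]
```

```bash
cat >> h.py <<'E'
from scipy.spatial.transform import Rotation as Ro
def obs(pr=True):
    o=readout.get_obs()
    if pr: print("t",round(o["time_s"],2),"pos",(o["tool_pos"]*1000).round(1),"rpy",np.degrees(o["eef_rot"]).round(2),"F",o["ft_force"].round(1),"open",round(o["opening"]*1000,1),"j",o["joints"].round(2))
    return o
def togo(target,yaw,n,p=None,r=None):
    """rows (tool axes, mm/deg) to go straight from the measured pose to target (m), tool down with yaw deg"""
    o=obs()
    p=np.array(o["tool_pos"] if p is None else p); R=Ro.from_euler("xyz",o["eef_rot"] if r is None else r)
    T=Ro.from_euler("xyz",[np.pi,0,np.radians(yaw)])
    rv=(R.inv()*T).as_rotvec()/n; step=(np.array(target)-p)/n*1000
    for i in range(n):
        Ri=R*Ro.from_rotvec(rv*i)
        print(np.round(Ri.inv().apply(step),1).tolist(),np.round(np.degrees(rv),2).tolist())
E
python3 - <<'E'
from h import *
s=cam("side")
fb=lambda u,v:(190+u/4-.4,230+v/4-.4)
for p in [(645,245),(538,400),(692,385)]: print(ray(s,fb(*p),0).round(3))
for p in [(678,60),(560,222),(736,206)]: print("head@.18",ray(s,fb(*p),0.18).round(3),ray(s,fb(*p),0.17).round(3))
togo([.503,-.319,.15],71.5,10)
E
```

```text
[ 0.699 -0.287  0.   ]
[ 0.609 -0.383  0.   ]
[ 0.701 -0.385  0.   ]
head@.18 [ 0.695 -0.291  0.18 ] [ 0.699 -0.282  0.17 ]
head@.18 [ 0.607 -0.387  0.18 ] [ 0.609 -0.38   0.17 ]
head@.18 [ 0.696 -0.39   0.18 ] [ 0.7   -0.383  0.17 ]
t 0.35 pos [549.9  -0.  191.8] rpy [-1.8e+02  2.0e-02 -0.0e+00] F [-0.3  0.4  0.2] open 85.2 j [-0.13  0.33 -0.19  1.05 -0.    1.44]
[-4.7, 31.9, 4.2] [-0.0, 0.0, -7.15]
[-8.6, 31.1, 4.2] [-0.0, 0.0, -7.15]
[-12.4, 29.8, 4.2] [-0.0, 0.0, -7.15]
[-16.0, 28.0, 4.2] [-0.0, 0.0, -7.15]
[-19.4, 25.8, 4.2] [-0.0, 0.0, -7.15]
[-22.4, 23.2, 4.2] [-0.0, 0.0, -7.15]
[-25.1, 20.2, 4.2] [-0.0, 0.0, -7.15]
[-27.5, 16.9, 4.2] [-0.0, 0.0, -7.15]
[-29.4, 13.3, 4.2] [-0.0, 0.0, -7.15]
[-30.8, 9.6, 4.2] [-0.0, 0.0, -7.15]
```

Call:
carry_out(
  plan=[
    [0, [-5, 32, 4], [0, 0, -7.15]],
    [0, [-9, 31, 4], [0, 0, -7.15]],
    [0, [-12, 30, 4], [0, 0, -7.15]],
    [0, [-16, 28, 4], [0, 0, -7.15]],
    [0, [-19, 26, 4], [0, 0, -7.15]],
  ],
)

```text
time_s: 0.85
tool_pos: [0.5265, -0.161, 0.1719]
eef_rot: [3.141, -0.0, 0.629]
ft_force: [0.9, -1.0, 0.1]
opening: 0.0852
```

Call:
carry_out(
  plan=[
    [0, [-22, 23, 4], [0, 0, -7.15]],
    [0, [-25, 20, 4], [0, 0, -7.15]],
    [0, [-28, 17, 4], [0, 0, -7.15]],
    [0, [-29, 13, 4], [0, 0, -7.15]],
    [0, [-31, 10, 4], [0, 0, -7.15]],
  ],
)

```text
time_s: 1.35
tool_pos: [0.5032, -0.3202, 0.1518]
eef_rot: [3.142, -0.0, 1.253]
ft_force: [0.4, 0.2, -0.4]
opening: 0.0852
```

Run:
```python
from h import *
obs(); w=cam("wrist","w1"); obs(); print(proj(w,[.503,-.319,.034]))
```

```text
t 1.35 pos [ 503.2 -320.2  151.8] rpy [ 1.800e+02 -1.000e-02  7.179e+01] F [ 0.4  0.2 -0.4] open 85.2 j [-0.69  0.44 -0.13  1.    0.   -0.37]
t 1.4 pos [ 502.4 -325.5  151.1] rpy [179.98   0.22  71.76] F [ 1.2 -4.4 -1. ] open 85.7 j [-0.7   0.44 -0.13  1.   -0.   -0.38]
[277.06240234 188.72440023]
```

View pics/w1.png

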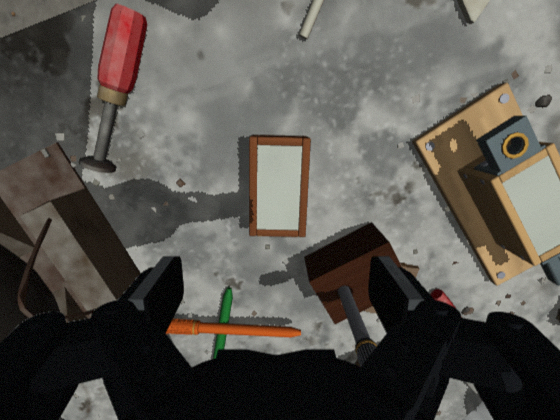

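The wrist view is sharp: riser corners near (250,136), (309,138), (305,237) and (250,235), with the base bushing at (515,146). Now I'll measure them by mask.

Run:
```python
from h import *
o=obs(); w=cam("wrist","w2"); im=w["color"]
crop(im,220,110,340,260,"w2r",4); crop(im,400,70,560,300,"w2b",2.6)
hsv=cv2.cvtColor(im,cv2.COLOR_BGR2HSV)
m=((hsv[...,0]<14)&(hsv[...,1]>80)&(hsv[...,2]>40)).astype(np.uint8)
m[:, :235]=0;m[:,330:]=0;m[:120]=0;m[250:]=0
cs,_=cv2.findContours(m,cv2.RETR_EXTERNAL,cv2.CHAIN_APPROX_NONE)
cc=max(cs,key=cv2.contourArea); h=cv2.convexHull(cc)
r=cv2.minAreaRect(h); print(r)
b=cv2.boxPoints(r)
for z in (.034,0): 
    P=np.array([ray(w,p,z)[:2] for p in b]);print(z,P.round(4).tolist(),P.mean(0).round(4),[round(float(np.linalg.norm(P[i]-P[i-1])),4) for i in range(4)],[round(float(np.degrees(np.arctan2(*(P[i]-P[i-1])[::-1]))),1) for i in range(4)])
```

```text
t 1.4 pos [ 502.4 -325.5  151.1] rpy [179.98   0.22  71.76] F [ 1.2 -4.4 -1. ] open 85.7 j [-0.7   0.44 -0.13  1.   -0.   -0.38]
w2r scale 4
w2b scale 2.6
((285.5, 184.49996948242188), (60.99999237060547, 100.99998474121094), 0.0)
0.034 [[0.5409, -0.3611], [0.4458, -0.3279], [0.4635, -0.2739], [0.5602, -0.302]] [ 0.5026 -0.3162] [0.0622, 0.1007, 0.0568, 0.1006] [-108.1, 160.8, 71.8, -16.2]
0 [[0.5528, -0.3677], [0.447, -0.3307], [0.4667, -0.2706], [0.5743, -0.3019]] [ 0.5102 -0.3177] [0.0693, 0.1121, 0.0632, 0.1121] [-108.1, 160.8, 71.8, -16.2]
```

View pics/w2r.png

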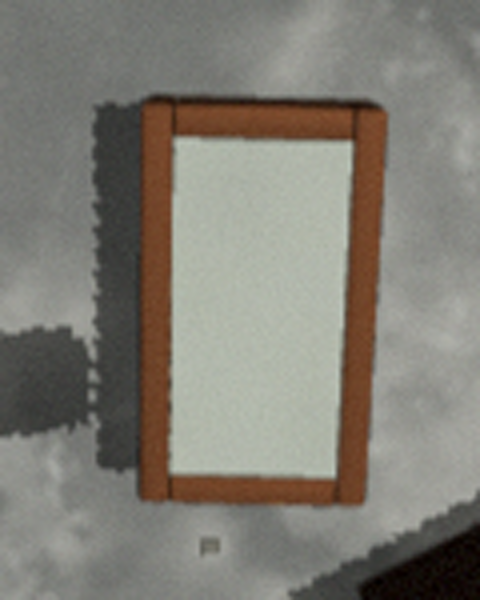

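View pics/w2b.png

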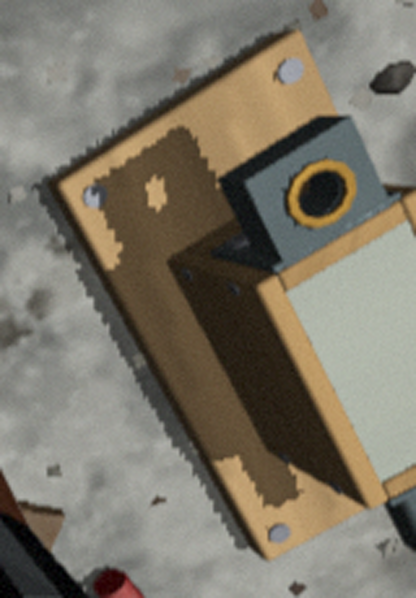

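```bash
cat >> h.py <<'E'
def quadfit(m):
    cs,_=cv2.findContours(m.astype(np.uint8),cv2.RETR_EXTERNAL,cv2.CHAIN_APPROX_NONE)
    h=cv2.convexHull(max(cs,key=cv2.contourArea))
    return cv2.approxPolyN(h,4,ensure_convex=True).reshape(-1,2).astype(float)
def rep(c,q,z,lab=""):
    P=np.array([ray(c,p,z)[:2] for p in q])
    L=[round(float(np.linalg.norm(P[i]-P[i-1])),4) for i in range(len(P))]
    Y=[round(float(np.degrees(np.arctan2(*(P[i]-P[i-1])[::-1]))),1) for i in range(len(P))]
    print(lab,"px",q.round(0).tolist(),"mid",P.mean(0).round(4),"len",L,"dir",Y); return P
E
python3 - <<'E'
from h import *
o=obs(); w=cam("wrist","w3"); im=w["color"]; obs()
print("cam",(-w["R"].T@w["t"]).round(4))
hsv=cv2.cvtColor(im,cv2.COLOR_BGR2HSV)
m=((hsv[...,0]<14)&(hsv[...,1]>80)&(hsv[...,2]>60)).astype(np.uint8)
m[:, :235]=0;m[:,330:]=0;m[:120]=0;m[245:]=0
rep(w,quadfit(m),.034,"outer")
p=((hsv[...,1]<40)&(hsv[...,2]>155)).astype(np.uint8); p[:,:245]=0;p[:,320:]=0;p[:135]=0;p[235:]=0
rep(w,quadfit(p),.034,"inner")
p=((hsv[...,1]<50)&(hsv[...,2]>150)).astype(np.uint8); p[:,:500]=0;p[:140]=0;p[280:]=0
b=((hsv[...,0]>10)&(hsv[...,0]<30)&(hsv[...,1]>110)&(hsv[...,2]>90)).astype(np.uint8); b[:,:495]=0;b[:,535:]=0;b[:125]=0;b[165:]=0
cs,_=cv2.findContours(b,cv2.RETR_EXTERNAL,cv2.CHAIN_APPROX_NONE); cc=max(cs,key=cv2.contourArea); e=cv2.fitEllipse(cc); print(e, ray(w,e[0],.068))
E
```

```text
t 1.45 pos [ 502.8 -322.7  151.2] rpy [-1.800e+02  7.000e-02  7.132e+01] F [0.1 1.  0.1] open 85.1 j [-0.69  0.44 -0.13  1.   -0.   -0.37]
t 1.5 pos [ 503.  -320.6  151.4] rpy [-1.7997e+02 -2.0000e-02  7.1280e+01] F [-0.   0.9  1.2] open 85.1 j [-0.69  0.44 -0.13  1.    0.   -0.36]
cam [ 0.4362 -0.3001  0.3336]
outer px [[313.0, 137.0], [308.0, 236.0], [252.0, 236.0], [252.0, 136.0]] mid [ 0.5034 -0.3177] len [0.057, 0.099, 0.0572, 0.1] dir [70.4, -19.7, -108.6, 160.2]
inner px [[304.0, 146.0], [301.0, 228.0], [260.0, 228.0], [260.0, 146.0]] mid [ 0.5034 -0.3177] len [0.0414, 0.082, 0.0416, 0.0821] dir [71.4, -19.3, -108.6, 160.6]
((519.2057495117188, 142.6079864501953), (22.446744918823242, 27.3342227935791), 44.47091293334961) [ 0.52182999 -0.1160631   0.068     ]
```

Call:
carry_out(
  plan=[
    [0, [3, -0.5, 15], [0, 0, 0.5]],
    [0, [0, 0, 30], [0, 0, 0]],
    [0, [0, 0, 35], [0, 0, 0]],
    [0, [0, 0, 30], [0, 0, 0]],
    [0, [0, 0, 15], [0, 0, 0]],
  ],
)

```text
time_s: 2.0
tool_pos: [0.5027, -0.3133, 0.0244]
eef_rot: [-3.138, -0.002, 1.239]
ft_force: [-0.5, 0.7, 0.1]
opening: 0.0854
```

Call:
carry_out(
  plan=[
    [0, [0, 0, 13], [0, 0, 0]],
    [0, [0, 0, 7], [0, 0, 0]],
    [0, [0, 0, 0], [0, 0, 0]],
    [1, [0, 0, 0], [0, 0, 0]],
    [1, [0, 0, 0], [0, 0, 0]],
  ],
)

```text
time_s: 2.5
tool_pos: [0.5048, -0.3165, 0.0081]
eef_rot: [3.14, 0.001, 1.239]
ft_force: [0.8, 0.8, -0.3]
opening: 0.059
```

Call:
carry_out(
  plan=[
    [1, [0, 0, 0], [0, 0, 0]],
    [1, [0, 0, 0], [0, 0, 0]],
    [1, [0, 0, 0], [0, 0, 0]],
    [1, [0, 0, 0], [0, 0, 0]],
    [1, [0, 0, 0], [0, 0, 0]],
  ],
)

```text
time_s: 3.0
tool_pos: [0.504, -0.316, 0.007]
eef_rot: [-3.142, -0.0, 1.239]
ft_force: [0.2, 0.1, 0.7]
opening: 0.0003
```

Run:
```python
from h import *
obs(); w=cam("wrist","w4"); obs()
```

```text
t 3.0 pos [ 504. -316.    7.] rpy [-180.     -0.     70.99] F [0.2 0.1 0.7] open 0.3 j [-0.68  0.58 -0.3   0.69  0.   -0.35]
t 3.05 pos [ 504. -316.    7.] rpy [-180.    0.   71.] F [-0.   0.1  0.2] open 0.0 j [-0.68  0.58 -0.3   0.69 -0.   -0.35]
```

View pics/w4.png

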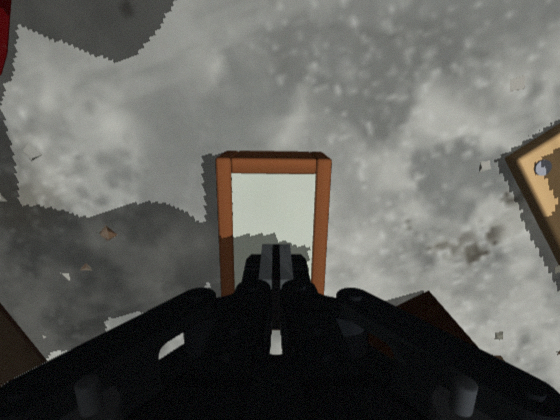

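Run:
```python
from h import *
s=cam("side","s5"); crop(s["color"],190,230,390,380,"s5c",4)
c=cam("scene","c5"); crop(c["color"],280,200,480,350,"c5c",4)
obs()
```

```text
s5c scale 4
c5c scale 4
t 3.15 pos [ 504.  -316.     6.9] rpy [-179.99   -0.     71.  ] F [-0.3  0.  -0. ] open -0.3 j [-0.68  0.59 -0.3   0.69 -0.   -0.35]
```

View pics/s5c.png

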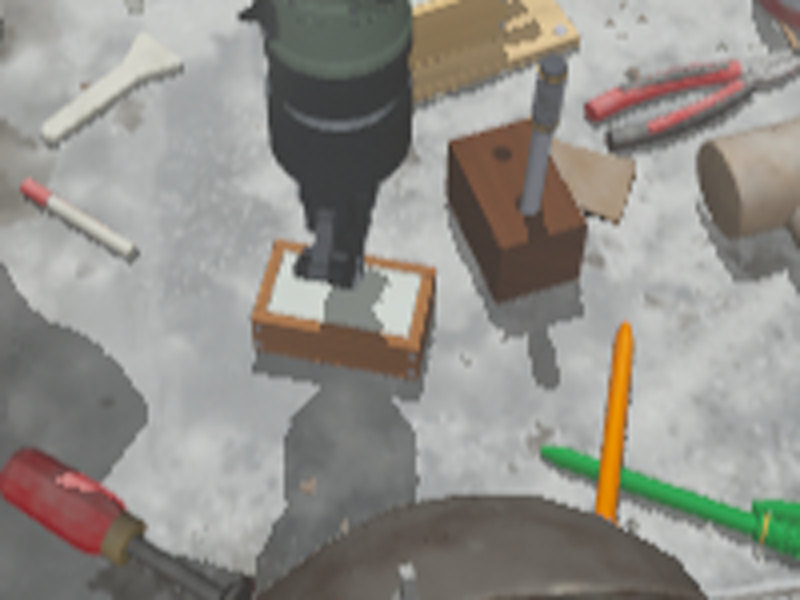

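View pics/c5c.png

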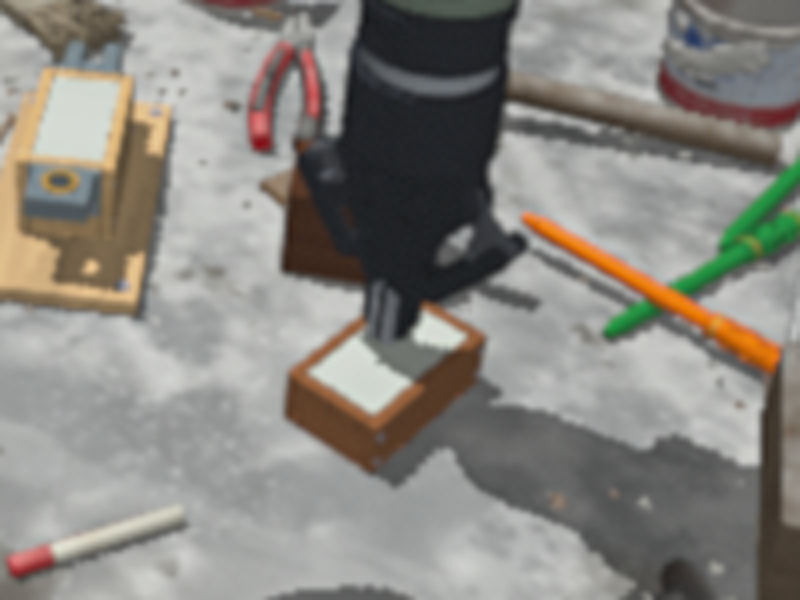

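Run:
```python
from h import *
s=cam("side");c=cam("scene")
p=np.array([.504,-.316,0])
for z in (.007,.034,.05): 
    print(z,((proj(s,p+[0,0,z])-[190,230]+.4)*4).round(),((proj(c,p+[0,0,z])-[280,200]+.4)*4).round())
print(tri(s,(190+342/4-.4,230+283/4-.4),c,(280+388/4-.4,200+338/4-.4)))
```

```text
0.007 [344. 315.] [378. 392.]
0.034 [343. 289.] [383. 355.]
0.05 [343. 274.] [387. 332.]
[ 0.50366947 -0.31787129  0.04565498]
```

Call:
carry_out(
  plan=[
    [1, [0, 0, -5], [0, 0, 0]],
    [1, [0, 0, -15], [0, 0, 0]],
    [1, [0, 0, -20], [0, 0, 0]],
    [1, [0, 0, -10], [0, 0, 0]],
    [1, [0, 0, 0], [0, 0, 0]],
  ],
)

```text
time_s: 3.75
tool_pos: [0.5053, -0.317, 0.0588]
eef_rot: [3.138, 0.001, 1.239]
ft_force: [0.1, 0.2, 0.1]
opening: -0.0
```

Run:
```python
from h import *
o=obs()
s=cam("side","s6"); crop(s["color"],230,240,330,315,"s6c",8)
c=cam("scene","c6"); crop(c["color"],320,220,420,295,"c6c",8)
p=o["tool_pos"]
for dz in (0,.02,.03): 
    q=p+[0,0,dz];print(dz,((proj(s,q)-[230,240]+.4)*8).round(),((proj(c,q)-[320,220]+.4)*8).round())
```

```text
t 3.75 pos [ 505.3 -317.    58.8] rpy [1.7981e+02 7.0000e-02 7.1000e+01] F [0.1 0.2 0.1] open -0.0 j [-0.68  0.52 -0.25  0.79  0.   -0.35]
s6c scale 8
c6c scale 8
0 [370. 452.] [462. 477.]
0.02 [369. 412.] [471. 418.]
0.03 [368. 391.] [475. 389.]
```

View pics/s6c.png

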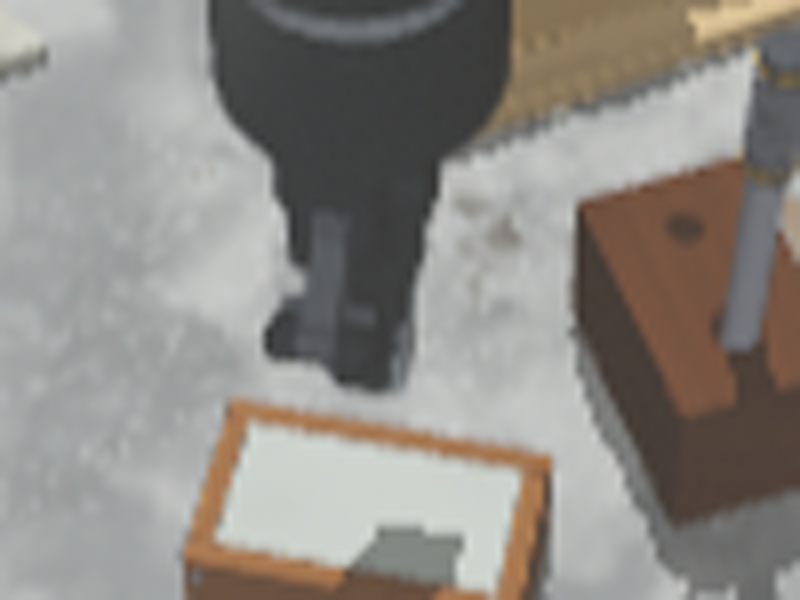

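View pics/c6c.png

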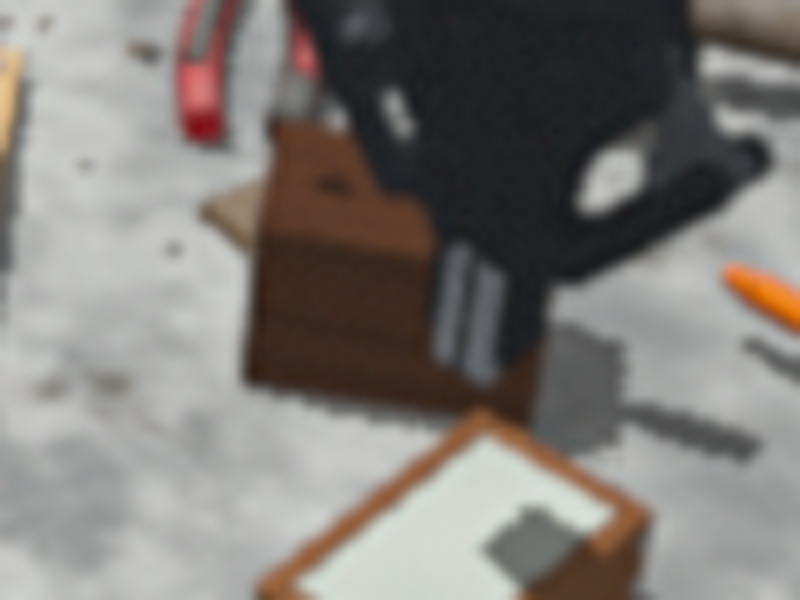

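Run:
```python
from h import *
o=obs()
s=cam("side");c=cam("scene");w=cam("wrist","w6")
X=tri(s,(230+380/8-.4,240+385/8-.4),c,(320+472/8-.4,220+380/8-.4)); print("tip",X)
print("wrist proj of tri",proj(w,X),"TCP",proj(w,o["tool_pos"]))
a=cv2.imread("pics/scene0.png"); crop(a,215,90,315,190,"scene0t",6)
p=np.array([.5499,0,.1918])
for dx in (-.0425,.0425):
  for dz in (.013,.043): print(dx,dz,((proj(c,p+[dx,0,dz])-[215,90]+.4)*6).round())
```

```text
t 3.85 pos [ 504.  -315.9   56.8] rpy [179.99   0.    71.  ] F [ 1.  -0.5  0.1] open -0.2 j [-0.68  0.53 -0.25  0.79  0.   -0.35]
tip [ 0.50889343 -0.31504037  0.08825889]
wrist proj of tri [280.19328375 263.63451142] TCP [275.58211818 234.15933458]
scene0t scale 6
-0.0425 0.013 [176. 573.]
-0.0425 0.043 [172. 500.]
0.0425 0.013 [289. 477.]
0.0425 0.043 [287. 407.]
```

View pics/scene0t.png

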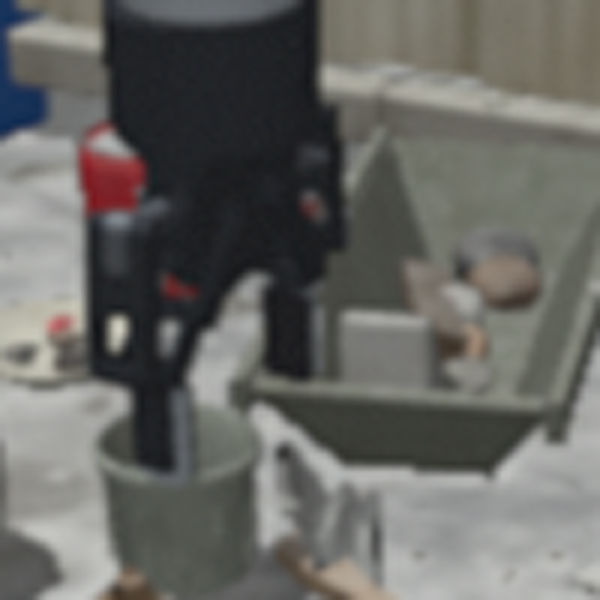

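View pics/w6.png

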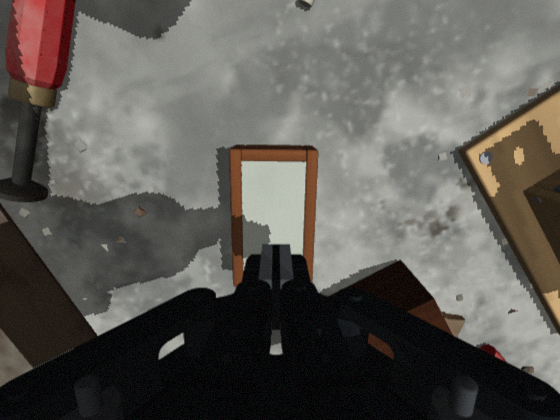

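The shut fingertips sit about 33 mm above the reported TCP: triangulated tip z is 0.088 against a TCP z of 0.057. They closed over the riser without touching it. I'll allow for that offset from here on, open, and go lower.

Call:
carry_out(
  plan=[
    [0, [0, 0, 0], [0, 0, 0]],
    [0, [0, 0, 0], [0, 0, 0]],
    [0, [0, 0, 0], [0, 0, 0]],
    [0, [0, 0, 0], [0, 0, 0]],
    [0, [0, 0, 0], [0, 0, 0]],
  ],
)

```text
time_s: 4.5
tool_pos: [0.504, -0.316, 0.0569]
eef_rot: [-3.142, 0.0, 1.239]
ft_force: [0.6, 0.4, 0.2]
opening: 0.0723
```

Run:
```python
from h import *
o=obs()
s=cam("side","s7"); crop(s["color"],220,230,340,320,"s7c",6.6)
w=cam("wrist","w7"); im=w["color"]
hsv=cv2.cvtColor(im,cv2.COLOR_BGR2HSV)
p=((hsv[...,1]<50)&(hsv[...,2]>130)).astype(np.uint8)
```

```text
t 4.5 pos [ 504.  -316.    56.9] rpy [-180.    0.   71.] F [0.6 0.4 0.2] open 72.3 j [-0.68  0.53 -0.25  0.79 -0.   -0.35]
s7c scale 6.6
```

View pics/s7c.png

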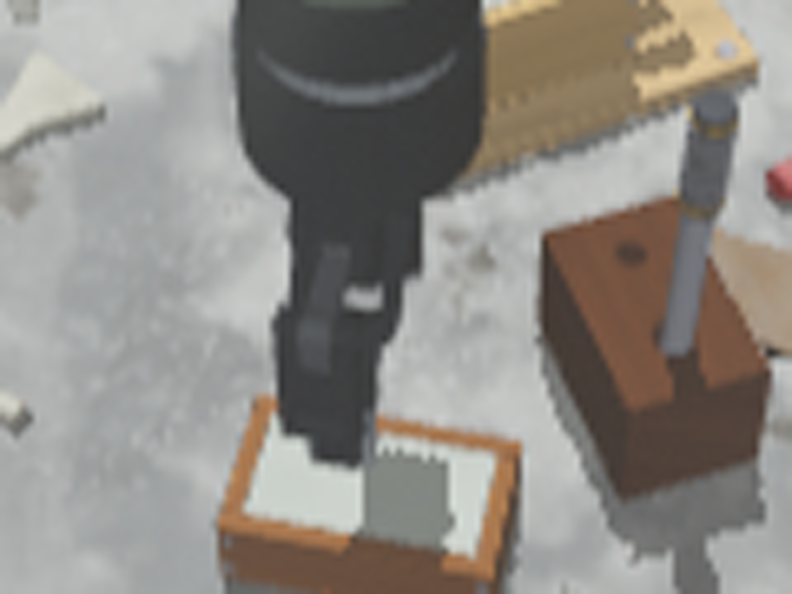

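View pics/w7.png

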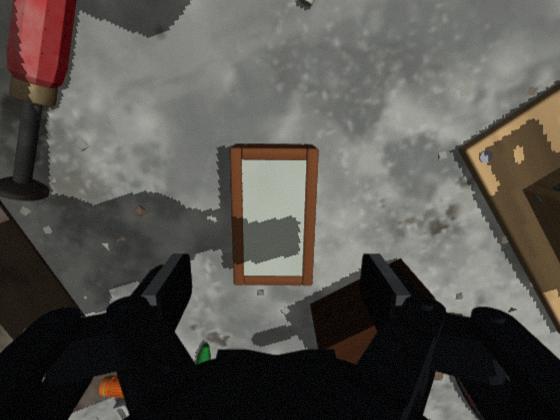

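Call:
carry_out(
  plan=[
    [0, [0, 0, 15], [0, 0, 0]],
    [0, [0, 0, 25], [0, 0, 0]],
    [0, [0, 0, 20], [0, 0, 0]],
    [0, [0, 0, 10], [0, 0, 0]],
    [0, [0, 0, 5], [0, 0, 0]],
  ],
)

```text
time_s: 5.1
tool_pos: [0.5036, -0.3156, -0.0189]
eef_rot: [-3.14, -0.001, 1.239]
ft_force: [0.5, 0.1, 0.2]
opening: 0.0853
```

Call:
carry_out(
  plan=[
    [0, [0, 0, 5], [0, 0, 0]],
    [0, [0, 0, 5], [0, 0, 0]],
    [0, [0, 0, 2], [0, 0, 0]],
    [0, [0, 0, 0], [0, 0, 0]],
    [0, [0, 0, 0], [0, 0, 0]],
  ],
)

```text
time_s: 5.6
tool_pos: [0.5043, -0.3162, -0.0296]
eef_rot: [3.141, 0.0, 1.239]
ft_force: [0.1, 0.6, 0.5]
opening: 0.0856
```

Run:
```python
from h import *
o=obs()
c=cam("scene","c8"); crop(c["color"],300,200,460,320,"c8c",5)
```

```text
t 5.6 pos [ 504.3 -316.2  -29.6] rpy [1.7997e+02 1.0000e-02 7.1000e+01] F [0.1 0.6 0.5] open 85.6 j [-0.68  0.63 -0.32  0.61 -0.   -0.35]
c8c scale 5
```

View pics/c8c.png

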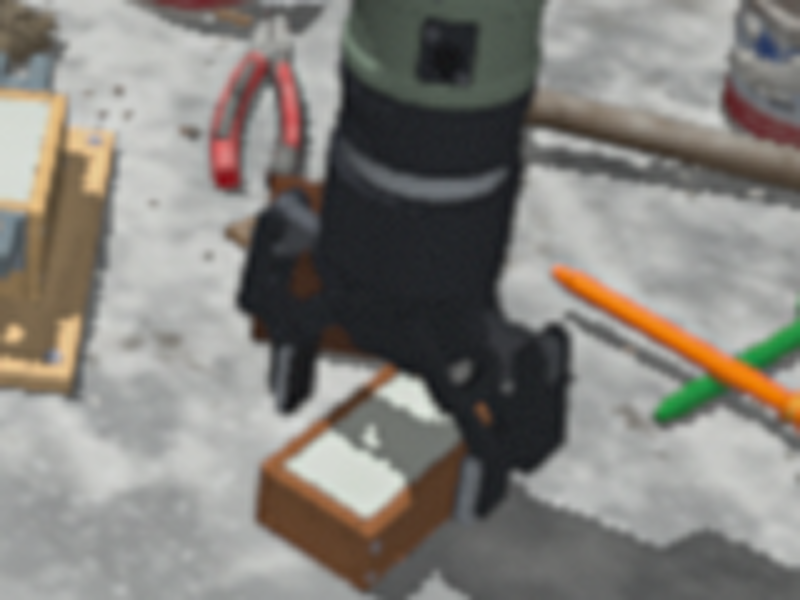

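Call:
carry_out(
  plan=[
    [1, [0, 0, 0], [0, 0, 0]],
    [1, [0, 0, 0], [0, 0, 0]],
    [1, [0, 0, 0], [0, 0, 0]],
    [1, [0, 0, 0], [0, 0, 0]],
    [1, [0, 0, 0], [0, 0, 0]],
  ],
)

```text
time_s: 6.15
tool_pos: [0.5044, -0.3165, -0.0294]
eef_rot: [3.141, 0.001, 1.239]
ft_force: [-1.2, -0.3, 5.7]
opening: 0.0569
```

Call:
carry_out(
  plan=[
    [1, [0, 0, 0], [0, 0, 0]],
    [1, [0, 0, -5], [0, 0, 0]],
    [1, [0, 0, -15], [0, 0, 0]],
    [1, [0, 0, -25], [0, 0, 0]],
    [1, [0, 0, -20], [0, 0, 0]],
  ],
)

```text
time_s: 6.65
tool_pos: [0.5035, -0.3153, 0.0352]
eef_rot: [-3.14, -0.001, 1.239]
ft_force: [0.3, -0.6, -3.0]
opening: 0.0569
```

Run:
```python
from h import *
o=obs()
c=cam("scene","c9"); crop(c["color"],300,180,460,300,"c9c",5)
w=cam("wrist","w9")
```

```text
t 6.65 pos [ 503.5 -315.3   35.2] rpy [-1.7991e+02 -6.0000e-02  7.1000e+01] F [ 0.3 -0.6 -3. ] open 56.9 j [-0.68  0.55 -0.27  0.75  0.   -0.35]
c9c scale 5
```

View pics/c9c.png

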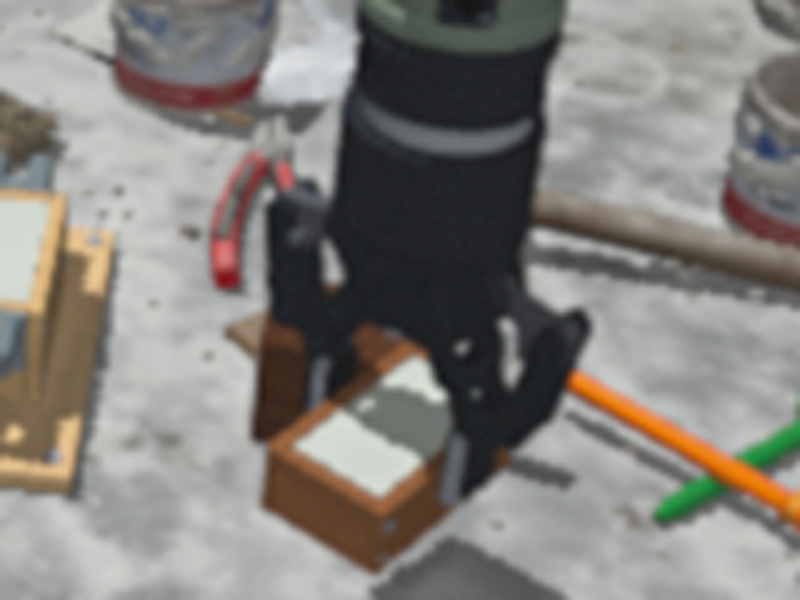

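View pics/w9.png

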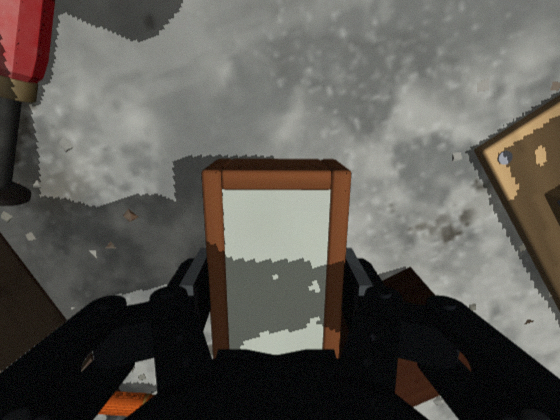

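Run:
```python
from h import *
w=cam("wrist"); o=obs()
P=rep(w,np.array([[205,170],[350,170]],float),o["tool_pos"][2]+.0636,"riser far end")
T=o["tool_pos"][:2]; ax=np.array([np.cos(np.radians(161)),np.sin(np.radians(161))])
print("far end along axis from TCP",(P-T)@ax, "across",(P-T)@np.array([-ax[1],ax[0]]))
c=cam("scene","c10"); im=c["color"]; crop(im,255,190,355,280,"c10b",6.6)
crop(cv2.imread("pics/wrist0.png"),210,190,400,330,"w0b",4.2)
hsv=cv2.cvtColor(im,cv2.COLOR_BGR2HSV)
m=(hsv[...,1]<45)&(hsv[...,2]>150); m=m.astype(np.uint8); m[:,:285]=0;m[:,318:]=0;m[:210]=0;m[250:]=0
rep(c,quadfit(m),.066,"inner scene")
```

```text
t 6.8 pos [ 504.7 -316.4   35.6] rpy [1.799e+02 3.000e-02 7.100e+01] F [-0.1 -0.2 -3. ] open 57.0 j [-0.68  0.55 -0.27  0.75  0.   -0.35]
riser far end px [[205.0, 170.0], [350.0, 170.0]] mid [ 0.4585 -0.3002] len [0.0559, 0.0559] dir [-108.9, 71.1]
far end along axis from TCP [0.04894944 0.04901009] across [ 0.02767187 -0.0282583 ]
c10b scale 6.6
w0b scale 4.2
inner scene px [[310.0, 220.0], [305.0, 240.0], [287.0, 238.0], [293.0, 219.0]] mid [ 0.5885 -0.0969] len [0.0427, 0.085, 0.0428, 0.0816] dir [-69.8, -164.1, 105.7, 15.7]
```

View pics/c10b.png

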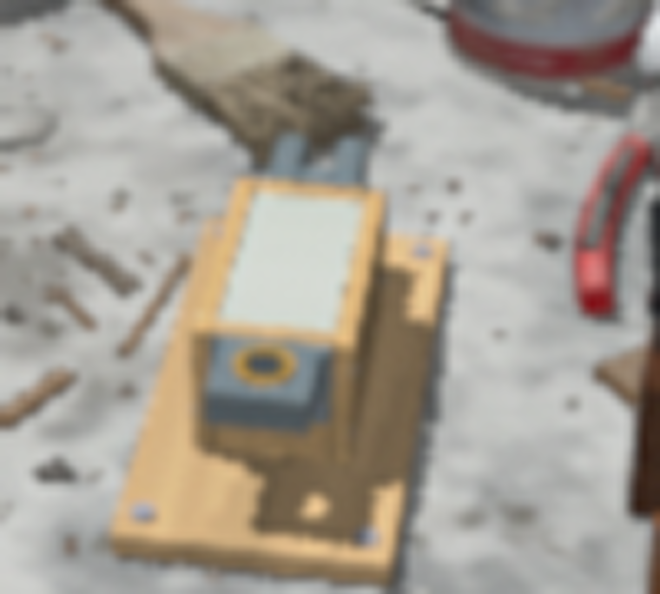

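View pics/w0b.png

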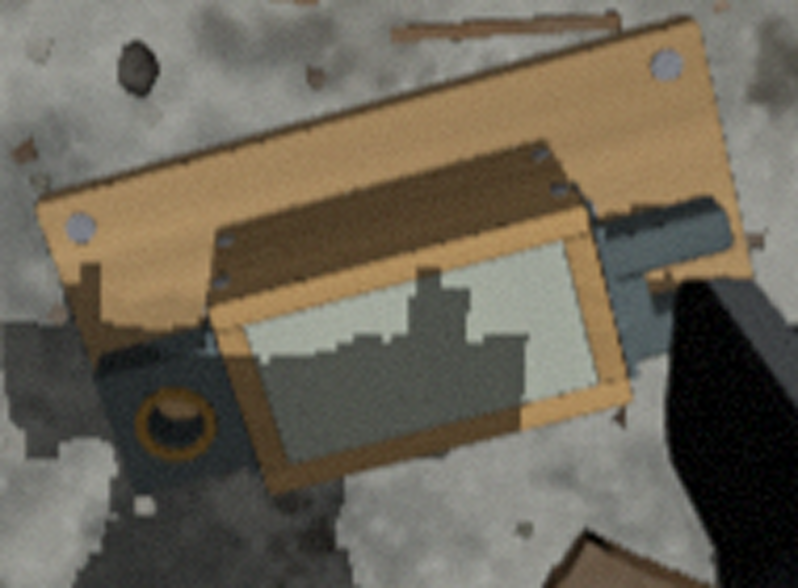

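Run:
```python
from h import *
w=dict(K=np.array([[314.14663395985787,0,275.6262164802934],[0,314.14663395985787,204.94368228178726],[0,0,1]]),R=np.array([[0.9999983741358808,0.0005636015070741268,-0.0017129153326333954],[0.0010157474608427717,-0.9609212685460033,0.276819948546047],[-0.0014899606341572092,-0.2768212383638248,-0.960920278695391]]),t=np.array([-0.5488259845207688,-0.03660251275041622,0.37928805911362673]))
f=lambda u,v:(210+(u+.5)/4.2-.5,190+(v+.5)/4.2-.5)
q=np.array([f(210,308),f(586,207),f(632,400),f(275,494)])
rep(w,q,.066,"outer w0")
q=np.array([f(243,325),f(566,240),f(598,383),f(289,465)]); rep(w,q,.066,"inner w0")
print("bush",ray(w,f(176,425),.068))
q=np.array([f(38,204),f(697,20),f(750,277)]); rep(w,q,.012,"board")
```

```text
outer w0 px [[260.0, 263.0], [349.0, 239.0], [360.0, 285.0], [275.0, 307.0]] mid [ 0.5871 -0.0968] len [0.0572, 0.0986, 0.0564, 0.0977] dir [106.9, 16.5, -74.0, -163.1]
inner w0 px [[267.0, 267.0], [344.0, 247.0], [352.0, 281.0], [278.0, 300.0]] mid [ 0.5867 -0.0968] len [0.0428, 0.085, 0.0417, 0.0841] dir [106.2, 16.2, -75.0, -163.1]
bush [ 0.52251411 -0.11617644  0.068     ]
board px [[219.0, 238.0], [376.0, 194.0], [388.0, 256.0]] mid [ 0.612  -0.0659] len [0.213, 0.197, 0.0824] dir [173.8, 16.5, -73.9]
```

Run:
```python
from h import *
o=obs()
print("lift 50 first")
togo([.5868,-.0968,.085],106.5,10,p=o["tool_pos"]+[0,0,.05])
```

```text
t 6.85 pos [ 503.8 -315.7   34.4] rpy [-1.7998e+02 -2.0000e-02  7.1000e+01] F [-0.1 -0.7 -3.6] open 56.8 j [-0.68  0.55 -0.28  0.75  0.   -0.35]
lift 50 first
t 6.85 pos [ 503.8 -315.7   34.4] rpy [-1.7998e+02 -2.0000e-02  7.1000e+01] F [-0.1 -0.7 -3.6] open 56.8 j [-0.68  0.55 -0.28  0.75  0.   -0.35]
[23.4, 0.7, -0.0] [-0.0, -0.0, -3.55]
[23.3, 2.2, -0.0] [-0.0, -0.0, -3.55]
[23.1, 3.6, -0.1] [-0.0, -0.0, -3.55]
[22.9, 5.0, -0.1] [-0.0, -0.0, -3.55]
[22.5, 6.4, -0.1] [-0.0, -0.0, -3.55]
[22.1, 7.8, -0.1] [-0.0, -0.0, -3.55]
[21.5, 9.2, -0.1] [-0.0, -0.0, -3.55]
[20.9, 10.5, -0.1] [-0.0, -0.0, -3.55]
[20.2, 11.8, -0.1] [-0.0, -0.0, -3.55]
[19.5, 13.0, -0.1] [-0.0, -0.0, -3.55]
```

Call:
carry_out(
  plan=[
    [1, [0, 0, -20], [0, 0, 0]],
    [1, [0, 0, -20], [0, 0, 0]],
    [1, [10, 0, -10], [0, 0, 0]],
    [1, [23, 2, 0], [0, 0, -3.5]],
    [1, [23, 3, 0], [0, 0, -4]],
  ],
)

```text
time_s: 7.35
tool_pos: [0.5254, -0.2628, 0.0839]
eef_rot: [-3.14, -0.001, 1.372]
ft_force: [-0.3, 0.7, -2.5]
opening: 0.0564
```

Call:
carry_out(
  plan=[
    [1, [23, 4, 0], [0, 0, -4]],
    [1, [23, 5, 0], [0, 0, -4]],
    [1, [22, 7, 0], [0, 0, -4]],
    [1, [22, 8, 0], [0, 0, -4]],
    [1, [22, 9, 0], [0, 0, -4]],
  ],
)

```text
time_s: 7.85
tool_pos: [0.5649, -0.1518, 0.0833]
eef_rot: [-3.14, -0.002, 1.722]
ft_force: [-0.3, 0.2, -3.1]
opening: 0.0569
```

Run:
```python
from h import *
togo([.5868,-.0968,.075],106.5,4)
```

```text
t 7.85 pos [ 564.9 -151.8   83.3] rpy [-1.7988e+02 -1.0000e-01  9.8680e+01] F [-0.3  0.2 -3.1] open 56.9 j [-0.39  0.48 -0.25  0.84  0.   -0.54]
[12.8, 7.5, 2.1] [-0.03, -0.03, -1.95]
[12.5, 7.9, 2.1] [-0.03, -0.03, -1.95]
[12.2, 8.4, 2.1] [-0.03, -0.03, -1.95]
[11.9, 8.8, 2.1] [-0.03, -0.03, -1.95]
```

Call:
carry_out(
  plan=[
    [1, [13, 7.5, 2], [0, 0, -2]],
    [1, [12.5, 8, 2], [0, 0, -2]],
    [1, [12, 8.5, 2], [0, 0, -2]],
    [1, [12, 9, 2], [0, 0, -2]],
    [1, [0, 0, 0], [0, 0, 0]],
  ],
)

```text
time_s: 8.35
tool_pos: [0.5885, -0.097, 0.0764]
eef_rot: [-3.141, -0.001, 1.862]
ft_force: [-0.0, 0.2, -2.6]
opening: 0.0566
```

Run:
```python
from h import *
obs();s=cam("side","s11");crop(s["color"],240,180,360,270,"s11c",6.6)
w=cam("wrist","w11")
togo([.5868,-.0968,.045],106.5,5)
```

```text
t 8.35 pos [588.5 -97.   76.4] rpy [-1.7999e+02 -5.0000e-02  1.0666e+02] F [-0.   0.2 -2.6] open 56.6 j [-0.29  0.51 -0.23  0.84  0.   -0.58]
s11c scale 6.6
t 8.45 pos [588.1 -98.8  76.8] rpy [-1.7997e+02  2.0000e-02  1.0652e+02] F [ 0.1 -0.5 -2.3] open 56.6 j [-0.29  0.51 -0.23  0.84 -0.   -0.58]
[0.5, -0.1, 6.4] [-0.01, 0.0, 0.0]
[0.5, -0.1, 6.4] [-0.01, 0.0, 0.0]
[0.5, -0.1, 6.4] [-0.01, 0.0, 0.0]
[0.5, -0.1, 6.4] [-0.01, 0.0, 0.0]
[0.5, -0.1, 6.4] [-0.01, 0.0, 0.0]
```

View pics/s11c.png

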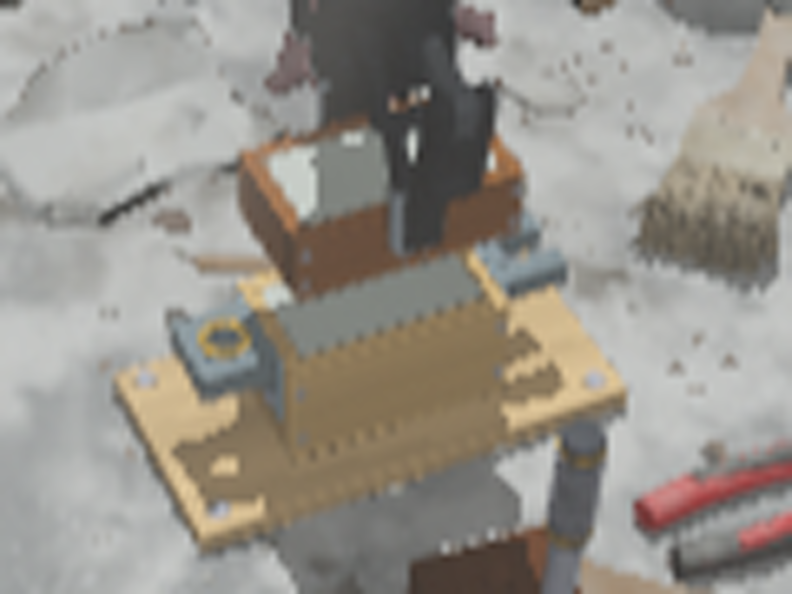

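View pics/w11.png

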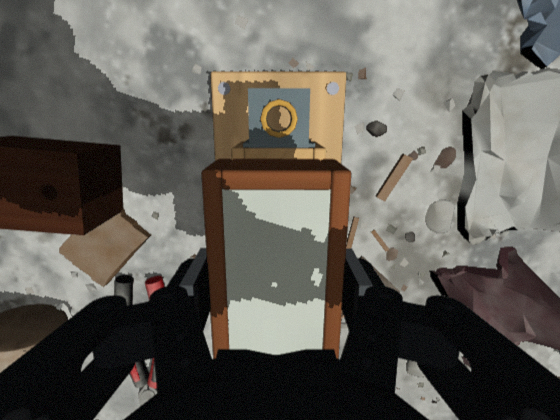

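Run:
```python
from h import *
o=obs(); w=cam("wrist")
im=w["color"]; hsv=cv2.cvtColor(im,cv2.COLOR_BGR2HSV)
b=((hsv[...,0]>12)&(hsv[...,0]<30)&(hsv[...,1]>130)&(hsv[...,2]>80)).astype(np.uint8); b[:,:252]=0;b[:,306:]=0;b[:92]=0;b[144:]=0
cs,_=cv2.findContours(b,cv2.RETR_EXTERNAL,cv2.CHAIN_APPROX_NONE); e=cv2.fitEllipse(cv2.convexHull(max(cs,key=cv2.contourArea))); B=ray(w,e[0],.068); print(e,B)
u=np.array([np.cos(np.radians(16.5)),np.sin(np.radians(16.5))])
print("centre from bush",B[:2]+.067*u); obs()
```

```text
t 8.45 pos [588.1 -98.8  76.8] rpy [-1.7997e+02  2.0000e-02  1.0652e+02] F [ 0.1 -0.5 -2.3] open 56.6 j [-0.29  0.51 -0.23  0.84 -0.   -0.58]
((279.50286865234375, 118.553955078125), (35.71371078491211, 37.10014343261719), 169.26998901367188) [ 0.52202493 -0.11605322  0.068     ]
centre from bush [ 0.58626585 -0.09702419]
t 8.5 pos [588.  -99.2  76.9] rpy [-1.7998e+02  2.0000e-02  1.0648e+02] F [-0.7  0.2 -2.1] open 56.9 j [-0.29  0.51 -0.23  0.84 -0.   -0.58]
```

Call:
carry_out(
  plan=[
    [1, [1.3, -0.4, 8], [0, 0, 0]],
    [1, [1.3, -0.4, 10], [0, 0, 0]],
    [1, [0, 0, 10], [0, 0, 0]],
    [1, [0, 0, 5], [0, 0, 0]],
    [1, [0, 0, 1], [0, 0, 0]],
  ],
)

```text
time_s: 9.0
tool_pos: [0.5856, -0.0964, 0.0416]
eef_rot: [-3.14, -0.001, 1.858]
ft_force: [-0.1, -0.5, -2.5]
opening: 0.0566
```

Call:
carry_out(
  plan=[
    [1, [0, 0, 0], [0, 0, 0]],
    [1, [0, 0, 0], [0, 0, 0]],
    [1, [0, 0, 0], [0, 0, 0]],
    [1, [0, 0, 0], [0, 0, 0]],
    [1, [0, 0, 1], [0, 0, 0]],
  ],
)

```text
time_s: 9.5
tool_pos: [0.5869, -0.0966, 0.0423]
eef_rot: [3.141, 0.0, 1.859]
ft_force: [0.3, 0.7, -1.9]
opening: 0.0566
```

Run:
```python
from h import *
togo([.5865,-.0968,.0364],106.5,1)
s=cam("side","s12");crop(s["color"],240,180,360,270,"s12c",6.6)
```

```text
t 9.5 pos [586.9 -96.6  42.3] rpy [1.7996e+02 2.0000e-02 1.0650e+02] F [ 0.3  0.7 -1.9] open 56.6 j [-0.29  0.54 -0.27  0.76 -0.   -0.58]
[-0.0, -0.4, 5.9] [0.04, 0.02, 0.0]
s12c scale 6.6
```

View pics/s12c.png

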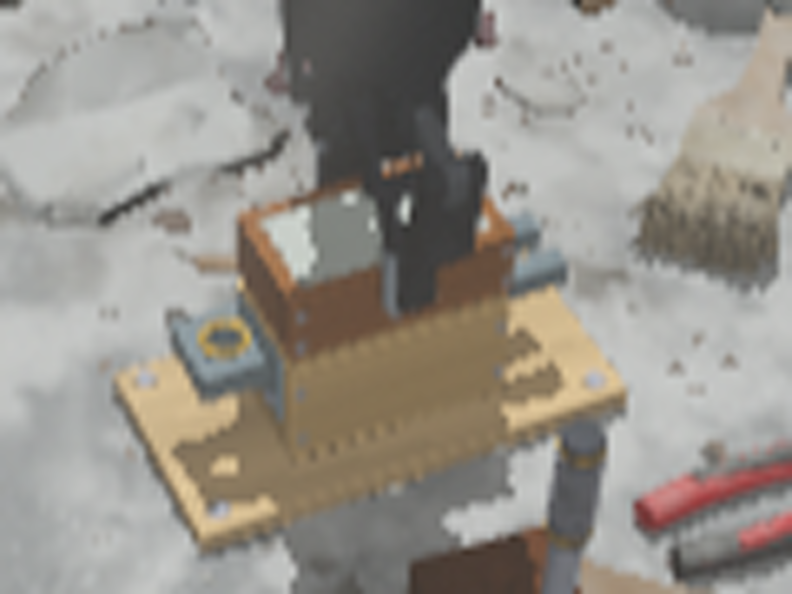

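Call:
carry_out(
  plan=[
    [1, [0, 0, 1.5], [0, 0, 0]],
    [1, [0, 0, 1.5], [0, 0, 0]],
    [1, [0, 0, 1], [0, 0, 0]],
    [1, [0, 0, 0], [0, 0, 0]],
    [1, [0, 0, 0], [0, 0, 0]],
  ],
)

```text
time_s: 10.05
tool_pos: [0.5865, -0.0965, 0.0379]
eef_rot: [-3.141, -0.0, 1.859]
ft_force: [0.5, -0.2, -2.2]
opening: 0.0567
```

Call:
carry_out(
  plan=[
    [1, [0, 0, 0.5], [0, 0, 0]],
    [1, [0, 0, 0.5], [0, 0, 0]],
    [1, [0, 0, 0.5], [0, 0, 0]],
    [1, [0, 0, 0], [0, 0, 0]],
    [1, [0, 0, 0], [0, 0, 0]],
  ],
)

```text
time_s: 10.55
tool_pos: [0.5866, -0.0966, 0.0367]
eef_rot: [3.141, 0.0, 1.859]
ft_force: [-0.3, 0.4, -0.2]
opening: 0.0569
```

Call:
carry_out(
  plan=[
    [1, [0, 0, 0.5], [0, 0, 0]],
    [1, [0, 0, 0], [0, 0, 0]],
    [1, [0, 0, 0], [0, 0, 0]],
    [0.2, [0, 0, 0], [0, 0, 0]],
    [0, [0, 0, 0], [0, 0, 0]],
  ],
)

```text
time_s: 11.05
tool_pos: [0.587, -0.0967, 0.036]
eef_rot: [3.141, 0.0, 1.859]
ft_force: [0.8, 0.1, -0.4]
opening: 0.0807
```

Call:
carry_out(
  plan=[
    [0, [0, 0, 0], [0, 0, 0]],
    [0, [0, 0, 0], [0, 0, 0]],
    [0, [0, 0, 0], [0, 0, 0]],
    [0, [0, 0, 0], [0, 0, 0]],
    [0, [0, 0, -5], [0, 0, 0]],
  ],
)

```text
time_s: 11.55
tool_pos: [0.586, -0.0964, 0.0405]
eef_rot: [-3.14, -0.001, 1.859]
ft_force: [-0.2, 0.8, 0.3]
opening: 0.0853
```

Call:
carry_out(
  plan=[
    [0, [0, 0, -20], [0, 0, 0]],
    [0, [0, 0, -30], [0, 0, 0]],
    [0, [0, 0, -40], [0, 0, 0]],
    [0, [0, 0, -30], [0, 0, 0]],
    [0, [0, 0, 0], [0, 0, 0]],
  ],
)

```text
time_s: 12.05
tool_pos: [0.5899, -0.0974, 0.1664]
eef_rot: [3.134, 0.005, 1.859]
ft_force: [0.9, 0.5, 0.2]
opening: 0.0851
```

Run:
```python
from h import *
o=obs()
w=cam("wrist","w13");obs()
```

```text
t 12.05 pos [589.9 -97.4 166.4] rpy [179.56   0.28 106.5 ] F [0.9 0.5 0.2] open 85.1 j [-0.29  0.42 -0.11  1.02  0.   -0.58]
t 12.1 pos [588.5 -97.1 163.9] rpy [1.7974e+02 1.7000e-01 1.0650e+02] F [-0.2  0.8 -0.3] open 85.2 j [-0.29  0.43 -0.12  1.02 -0.   -0.58]
```

View pics/w13.png

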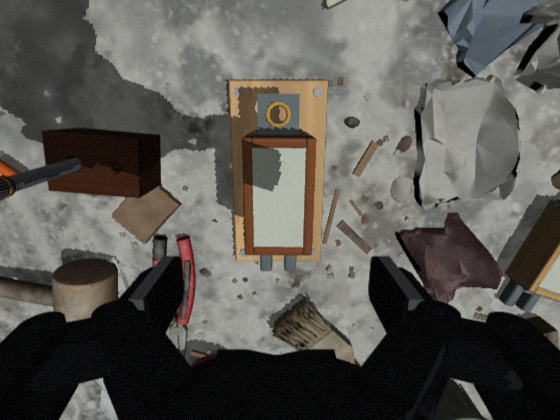

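Run:
```python
from h import *
o=obs(); w=cam("wrist","w14"); im=w["color"]
hsv=cv2.cvtColor(im,cv2.COLOR_BGR2HSV)
m=((hsv[...,0]<14)&(hsv[...,1]>80)&(hsv[...,2]>50)).astype(np.uint8); m[:,:236]=0;m[:,325:]=0;m[:138]=0;m[262:]=0
P=rep(w,quadfit(m),.1,"riser outer")
b=((hsv[...,0]>12)&(hsv[...,0]<30)&(hsv[...,1]>130)&(hsv[...,2]>80)).astype(np.uint8); b[:,:262]=0;b[:,294:]=0;b[:97]=0;b[131:]=0
cs,_=cv2.findContours(b,cv2.RETR_EXTERNAL,cv2.CHAIN_APPROX_NONE); e=cv2.fitEllipse(cv2.convexHull(max(cs,key=cv2.contourArea))); B=ray(w,e[0],.068); print(e,B,"dist",P.mean(0)-B[:2])
togo([.577,.232,.15],86,10)
```

```text
t 12.1 pos [588.5 -97.1 163.9] rpy [1.7974e+02 1.7000e-01 1.0650e+02] F [-0.2  0.8 -0.3] open 85.2 j [-0.29  0.43 -0.12  1.02 -0.   -0.58]
riser outer px [[315.0, 140.0], [310.0, 257.0], [243.0, 260.0], [240.0, 139.0]] mid [ 0.5867 -0.0968] len [0.0577, 0.0984, 0.0576, 0.1021] dir [105.8, 16.1, -70.5, -163.8]
((276.8324890136719, 115.77204132080078), (24.298049926757812, 25.469255447387695), 170.3632049560547) [ 0.52204607 -0.11615104  0.068     ] dist [0.06461205 0.01935535]
t 12.15 pos [587.1 -96.7 161.9] rpy [1.799e+02 6.000e-02 1.065e+02] F [-0.3  0.   0.4] open 85.5 j [-0.29  0.43 -0.12  1.02  0.   -0.58]
[31.8, 8.4, 1.2] [0.01, 0.0, 2.05]
[32.1, 7.2, 1.2] [0.01, 0.0, 2.05]
[32.3, 6.1, 1.2] [0.01, 0.0, 2.05]
[32.5, 4.9, 1.2] [0.01, 0.0, 2.05]
[32.7, 3.7, 1.2] [0.01, 0.0, 2.05]
[32.8, 2.6, 1.2] [0.01, 0.0, 2.05]
[32.9, 1.4, 1.2] [0.01, 0.0, 2.05]
[32.9, 0.2, 1.2] [0.01, 0.0, 2.05]
[32.9, -1.0, 1.2] [0.01, 0.0, 2.05]
[32.8, -2.1, 1.2] [0.01, 0.0, 2.05]
```

The riser is placed with its centre at (0.5867,-0.0968), 67.4 mm from the bushing and within 1 mm of where it should be. Next is the mould top.

Call:
carry_out(
  plan=[
    [0, [32, 8, 0], [0, 0, 2]],
    [0, [32, 7, 0], [0, 0, 2]],
    [0, [32, 6, 0], [0, 0, 2]],
    [0, [33, 5, 0], [0, 0, 2]],
    [0, [33, 4, 0], [0, 0, 2]],
  ],
)

```text
time_s: 12.65
tool_pos: [0.5793, 0.0695, 0.1591]
eef_rot: [-3.138, -0.0, 1.683]
ft_force: [0.6, 0.5, 0.1]
opening: 0.0851
```

Call:
carry_out(
  plan=[
    [0, [33, 3, 0], [0, 0, 2]],
    [0, [33, 1, 0], [0, 0, 2]],
    [0, [33, 0, 0], [0, 0, 2]],
    [0, [33, -1, 0], [0, 0, 2]],
    [0, [30, -2, 0], [0, 0, 2]],
  ],
)

```text
time_s: 13.15
tool_pos: [0.573, 0.2316, 0.159]
eef_rot: [-3.138, 0.001, 1.509]
ft_force: [-0.2, -0.6, -0.3]
opening: 0.0854
```

Call:
carry_out(
  plan=[
    [0, [0, 0, 0], [0, 0, 0]],
    [0, [0, 0, 0], [0, 0, 0]],
    [0, [0, 0, 0], [0, 0, 0]],
    [0, [0, 0, 0], [0, 0, 0]],
    [0, [0, 0, 0], [0, 0, 0]],
  ],
)

```text
time_s: 13.65
tool_pos: [0.5747, 0.2293, 0.1609]
eef_rot: [-3.141, 0.0, 1.508]
ft_force: [-0.4, 0.1, -0.1]
opening: 0.0856
```

Run:
```python
from h import *
o=obs(); w=cam("wrist","w15"); crop(w["color"],180,60,380,300,"w15c",2.5);obs()
```

```text
t 13.65 pos [574.7 229.3 160.9] rpy [-1.7999e+02  1.0000e-02  8.6420e+01] F [-0.4  0.1 -0.1] open 85.6 j [ 0.26  0.47 -0.05  1.05 -0.    0.32]
w15c scale 2.5
t 13.7 pos [574.7 229.5 161. ] rpy [-1.800e+02  1.000e-02  8.642e+01] F [-0.6  0.3  0.6] open 85.8 j [ 0.26  0.47 -0.05  1.05 -0.    0.32]
```

View pics/w15.png

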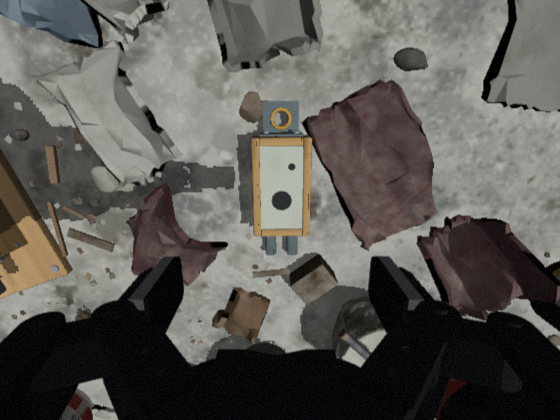

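View pics/w15c.png

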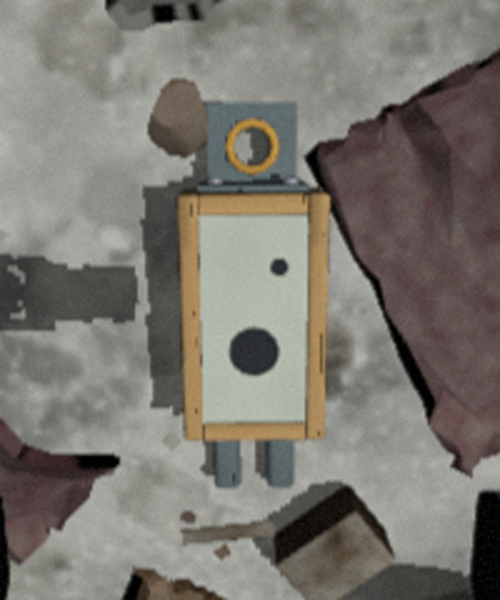

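Run:
```python
from h import *
o=obs(); w=cam("wrist")
hsv=cv2.cvtColor(w["color"],cv2.COLOR_BGR2HSV)
m=((hsv[...,0]>10)&(hsv[...,0]<26)&(hsv[...,1]>90)&(hsv[...,2]>110)).astype(np.uint8); m[:,:245]=0;m[:,320:]=0;m[:134]=0;m[240:]=0
P=rep(w,quadfit(m),.04,"top outer")
f=lambda u,v:(180+(u+.5)/2.5-.5,60+(v+.5)/2.5-.5)
P2=rep(w,np.array([f(180,195),f(330,195),f(325,440),f(187,440)]),.04,"hand")
b=((hsv[...,0]>12)&(hsv[...,0]<30)&(hsv[...,1]>130)&(hsv[...,2]>80)).astype(np.uint8); b[:,:266]=0;b[:,296:]=0;b[:103]=0;b[132:]=0
cs,_=cv2.findContours(b,cv2.RETR_EXTERNAL,cv2.CHAIN_APPROX_NONE); e=cv2.fitEllipse(cv2.convexHull(max(cs,key=cv2.contourArea))); B=ray(w,e[0],.016); print(e,B)
d=P.mean(0)-B[:2]; print("vec",d,np.linalg.norm(d),np.degrees(np.arctan2(d[1],d[0])))
for q in [(305,125),(335,185),(345,200),(365,245),(312,130)]: print("maroon",ray(w,q,0.0).round(4),ray(w,q,.02).round(4))
```

```text
t 13.7 pos [574.7 229.5 161. ] rpy [-1.800e+02  1.000e-02  8.642e+01] F [-0.6  0.3  0.6] open 85.8 j [ 0.26  0.47 -0.05  1.05 -0.    0.32]
top outer px [[309.0, 235.0], [253.0, 235.0], [251.0, 138.0], [311.0, 137.0]] mid [0.5748 0.2345] len [0.0992, 0.0578, 0.0983, 0.0568] dir [-3.0, -93.5, 176.4, 87.4]
hand px [[252.0, 138.0], [312.0, 138.0], [310.0, 236.0], [254.0, 236.0]] mid [0.5753 0.2354] len [0.0993, 0.0568, 0.0993, 0.0571] dir [176.9, 86.5, -2.9, -93.5]
((280.2773742675781, 118.07524108886719), (20.516324996948242, 21.20467758178711), 8.28905200958252) [0.50800184 0.23797509 0.016     ]
vec [ 0.06674969 -0.00346753] 0.06683969598968796 -2.9737402677248688
maroon [0.5168 0.2639 0.    ] [0.5161 0.2622 0.02  ]
maroon [0.5839 0.295  0.    ] [0.5792 0.2914 0.02  ]
maroon [0.6019 0.3061 0.    ] [0.5962 0.3019 0.02  ]
maroon [0.6585 0.3296 0.    ] [0.6495 0.324  0.02  ]
maroon [0.5225 0.2712 0.    ] [0.5214 0.269  0.02  ]
```

Call:
carry_out(
  plan=[
    [0.15, [5.5, 8, 15], [0, 0, -0.4]],
    [0.15, [0, 0, 30], [0, 0, 0]],
    [0.15, [0, 0, 30], [0, 0, 0]],
    [0.15, [0, 0, 30], [0, 0, 0]],
    [0.15, [0, 0, 15], [0, 0, 0]],
  ],
)

```text
time_s: 14.25
tool_pos: [0.581, 0.2349, 0.0369]
eef_rot: [-3.137, 0.001, 1.517]
ft_force: [-0.6, -0.3, 0.0]
opening: 0.0728
```

Call:
carry_out(
  plan=[
    [0.15, [0, 0, 10], [0, 0, 0]],
    [0.15, [0, 0, 0], [0, 0, 0]],
    [0.15, [0, 0, 0], [0, 0, 0]],
    [0.15, [0, 0, 0], [0, 0, 0]],
    [0.15, [0, 0, 0], [0, 0, 0]],
  ],
)

```text
time_s: 14.75
tool_pos: [0.5838, 0.2357, 0.0321]
eef_rot: [3.14, -0.001, 1.517]
ft_force: [1.1, 0.1, 0.9]
opening: 0.0726
```

Run:
```python
from h import *
togo([.583,.2345,-.022],86.8,1); w=cam("wrist","w16"); s=cam("side","s16"); crop(s["color"],230,110,330,185,"s16c",8)
```

```text
t 14.75 pos [583.8 235.7  32.1] rpy [ 1.7988e+02 -4.0000e-02  8.6900e+01] F [1.1 0.1 0.9] open 72.6 j [ 0.27  0.61 -0.18  0.78  0.    0.32]
[-1.3, -0.9, 54.1] [0.12, -0.04, 0.1]
s16c scale 8
```

View pics/w16.png

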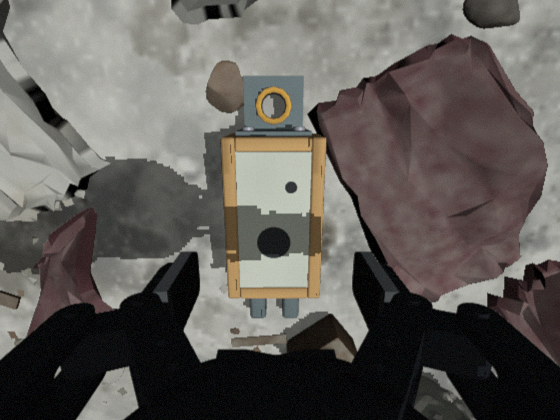

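View pics/s16c.png

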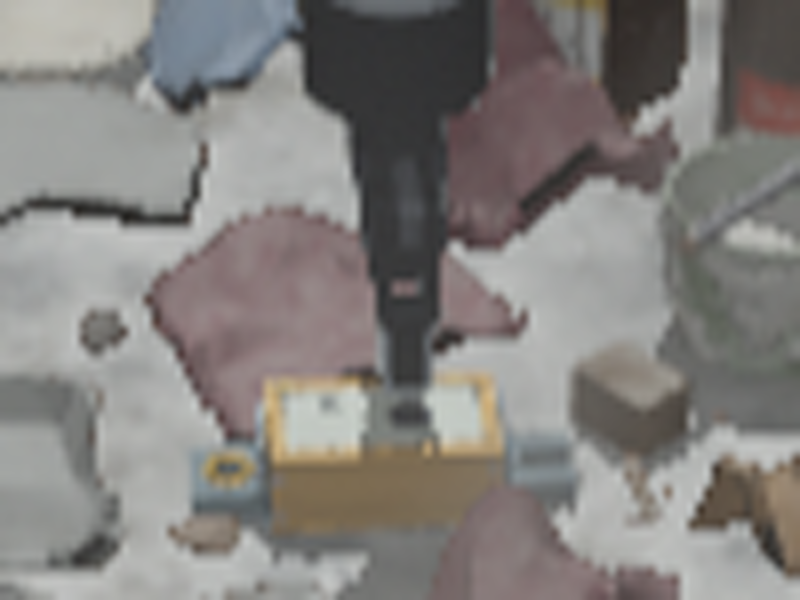

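Call:
carry_out(
  plan=[
    [0.15, [-1, -1, 15], [0, 0, 0]],
    [0.15, [0, 0, 18], [0, 0, 0]],
    [0.15, [0, 0, 12], [0, 0, 0]],
    [0.15, [0, 0, 6], [0, 0, 0]],
    [0.15, [0, 0, 3], [0, 0, 0]],
  ],
)

```text
time_s: 15.35
tool_pos: [0.5816, 0.2344, -0.0235]
eef_rot: [-3.141, 0.0, 1.517]
ft_force: [-0.8, 0.4, 0.5]
opening: 0.0728
```

Call:
carry_out(
  plan=[
    [0.15, [0, 0, 0], [0, 0, 0]],
    [0.15, [0, 0, 0], [0, 0, 0]],
    [1, [0, 0, 0], [0, 0, 0]],
    [1, [0, 0, 0], [0, 0, 0]],
    [1, [0, 0, 0], [0, 0, 0]],
  ],
)

```text
time_s: 15.85
tool_pos: [0.5827, 0.2345, -0.022]
eef_rot: [3.14, -0.0, 1.517]
ft_force: [-0.5, -0.5, 5.3]
opening: 0.057
```

Call:
carry_out(
  plan=[
    [1, [0, 0, 0], [0, 0, 0]],
    [1, [0, 0, 0], [0, 0, 0]],
    [1, [0, 0, 0], [0, 0, 0]],
    [1, [0, 0, -3], [0, 0, 0]],
    [1, [0, 0, -10], [0, 0, 0]],
  ],
)

```text
time_s: 16.35
tool_pos: [0.5799, 0.2339, -0.0113]
eef_rot: [-3.138, 0.001, 1.517]
ft_force: [-0.8, 0.3, -4.1]
opening: 0.0563
```

Run:
```python
from h import *
obs(); w=cam("wrist","w17"); s=cam("side","s17"); crop(s["color"],230,110,330,185,"s17c",8)
```

```text
t 16.35 pos [579.9 233.9 -11.3] rpy [-1.7979e+02  6.0000e-02  8.6900e+01] F [-0.8  0.3 -4.1] open 56.3 j [ 0.27  0.66 -0.22  0.7   0.    0.32]
s17c scale 8
```

View pics/s17c.png

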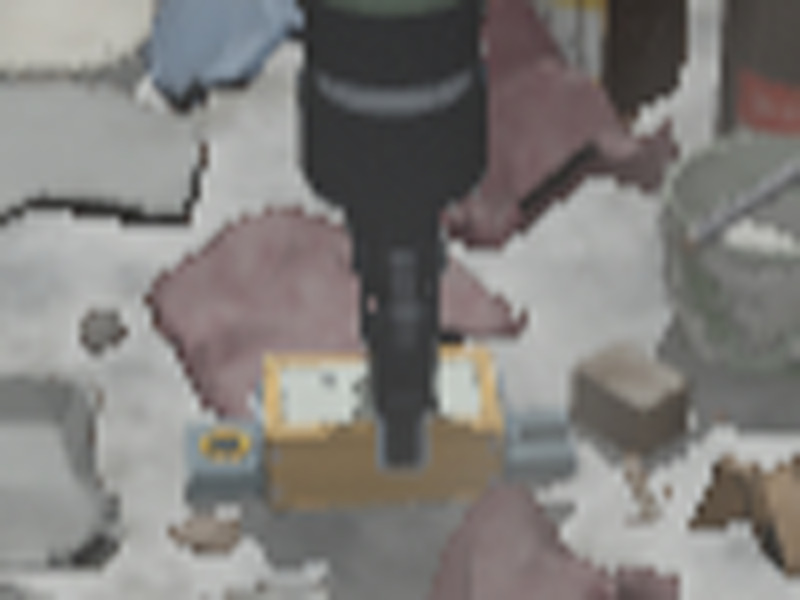

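View pics/w17.png

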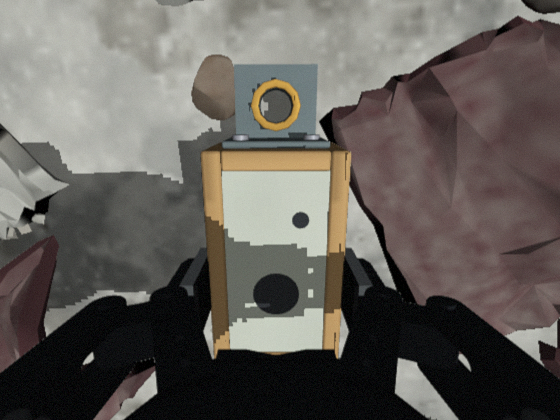

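Call:
carry_out(
  plan=[
    [1, [0, 0, -20], [0, 0, 0]],
    [1, [0, 0, -30], [0, 0, 0]],
    [1, [0, 0, -35], [0, 0, 0]],
    [1, [0, 0, -30], [0, 0, 0]],
    [1, [0, 0, -15], [0, 0, 0]],
  ],
)

```text
time_s: 16.95
tool_pos: [0.5833, 0.2349, 0.1231]
eef_rot: [3.138, -0.001, 1.517]
ft_force: [1.9, 0.2, -3.0]
opening: 0.0566
```

Run:
```python
from h import *
o=obs()
togo([.5943,-.0945,.120],106.5,10)
```

```text
t 16.95 pos [583.3 234.9 123.1] rpy [ 1.7979e+02 -8.0000e-02  8.6900e+01] F [ 1.9  0.2 -3. ] open 56.6 j [ 0.27  0.52 -0.08  0.97  0.    0.32]
t 16.95 pos [583.3 234.9 123.1] rpy [ 1.7979e+02 -8.0000e-02  8.6900e+01] F [ 1.9  0.2 -3. ] open 56.6 j [ 0.27  0.52 -0.08  0.97  0.    0.32]
[-32.8, 2.9, 0.3] [0.02, -0.0, -1.96]
[-32.9, 1.8, 0.3] [0.02, -0.0, -1.96]
[-33.0, 0.6, 0.3] [0.02, -0.0, -1.96]
[-33.0, -0.5, 0.3] [0.02, -0.0, -1.96]
[-32.9, -1.6, 0.3] [0.02, -0.0, -1.96]
[-32.8, -2.7, 0.3] [0.02, -0.0, -1.96]
[-32.7, -3.9, 0.3] [0.02, -0.0, -1.96]
[-32.6, -5.0, 0.3] [0.02, -0.0, -1.96]
[-32.4, -6.1, 0.3] [0.02, -0.0, -1.96]
[-32.2, -7.2, 0.3] [0.02, -0.0, -1.96]
```

Call:
carry_out(
  plan=[
    [1, [-20, 2, 0], [0, 0, -2]],
    [1, [-33, 2, 0], [0, 0, -2]],
    [1, [-33, 1, 0], [0, 0, -2]],
    [1, [-33, 0, 0], [0, 0, -2]],
    [1, [-33, -2, 0], [0, 0, -2]],
  ],
)

```text
time_s: 17.45
tool_pos: [0.5878, 0.0812, 0.1198]
eef_rot: [-3.141, -0.0, 1.693]
ft_force: [-0.1, -0.1, -3.9]
opening: 0.0567
```

Call:
carry_out(
  plan=[
    [1, [-33, -3, 0], [0, 0, -2]],
    [1, [-33, -4, 0], [0, 0, -2]],
    [1, [-33, -5, 0], [0, 0, -2]],
    [1, [-33, -6, 0], [0, 0, -2]],
    [1, [-25, -6, 0], [0, 0, -1.6]],
  ],
)

```text
time_s: 17.95
tool_pos: [0.5935, -0.0785, 0.1198]
eef_rot: [-3.141, 0.0, 1.859]
ft_force: [-0.1, -0.9, -4.1]
opening: 0.0565
```

Call:
carry_out(
  plan=[
    [1, [-15, -4, 0], [0, 0, 0]],
    [1, [0, 0, 0], [0, 0, 0]],
    [1, [0, 0, 0], [0, 0, 0]],
    [1, [0, 0, 0], [0, 0, 0]],
    [1, [0, 0, 0], [0, 0, 0]],
  ],
)

```text
time_s: 18.45
tool_pos: [0.5941, -0.0908, 0.1199]
eef_rot: [-3.141, -0.0, 1.86]
ft_force: [0.1, -0.2, -2.7]
opening: 0.0566
```

Run:
```python
from h import *
o=obs(); w=cam("wrist","w18"); s=cam("side","s18"); crop(s["color"],240,170,360,260,"s18c",6.6); obs()
togo([.5943,-.0945,.120],106.5,1)
```

```text
t 18.45 pos [594.1 -90.8 119.9] rpy [-1.7999e+02 -3.0000e-02  1.0659e+02] F [ 0.1 -0.2 -2.7] open 56.6 j [-0.27  0.47 -0.16  0.94  0.   -0.56]
s18c scale 6.6
t 18.55 pos [594.2 -91.1 120. ] rpy [ 1.8000e+02 -1.0000e-02  1.0658e+02] F [ 0.6  0.2 -3.4] open 56.9 j [-0.27  0.47 -0.16  0.94  0.   -0.56]
t 18.55 pos [594.2 -91.1 120. ] rpy [ 1.8000e+02 -1.0000e-02  1.0658e+02] F [ 0.6  0.2 -3.4] open 56.9 j [-0.27  0.47 -0.16  0.94  0.   -0.56]
[-3.3, -0.8, 0.0] [0.0, -0.01, 0.08]
```

View pics/w18.png

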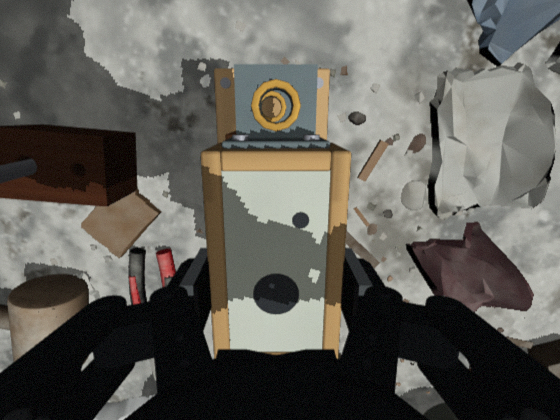

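View pics/s18c.png

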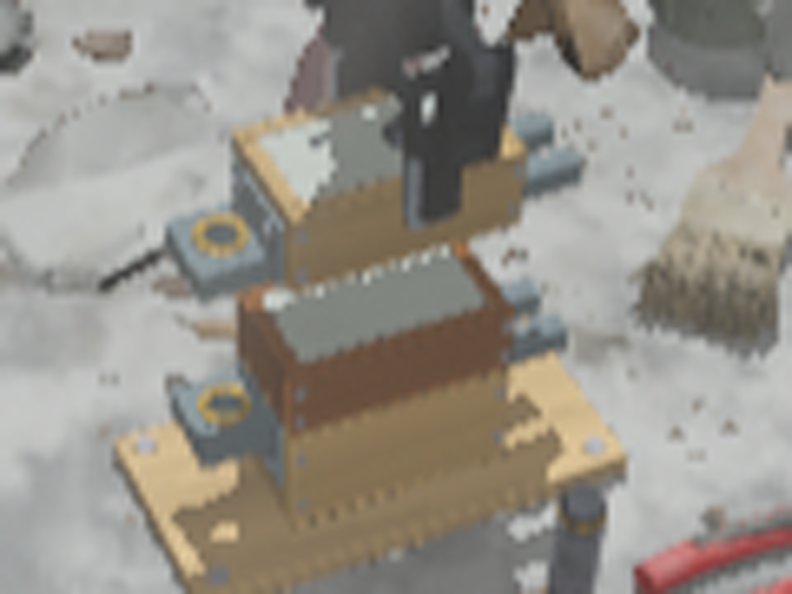

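Run:
```python
from h import *
o=obs(); w=cam("wrist")
crop(w["color"],190,50,370,180,"w19c",4.4)
hsv=cv2.cvtColor(w["color"],cv2.COLOR_BGR2HSV)
b=((hsv[...,0]>12)&(hsv[...,0]<30)&(hsv[...,1]>130)&(hsv[...,2]>60)).astype(np.uint8); b[:,:247]=0;b[:,304:]=0;b[:74]=0;b[132:]=0
cs,_=cv2.findContours(b,cv2.RETR_EXTERNAL,cv2.CHAIN_APPROX_NONE); e=cv2.fitEllipse(cv2.convexHull(max(cs,key=cv2.contourArea)))
z=o["tool_pos"][2]
B=ray(w,e[0],z+.038); T=o["tool_pos"]; print(e,B,T)
Rt=Ro.from_euler("xyz",o["eef_rot"])
print("bush in tool",Rt.inv().apply(B-T))
C=rep(w,np.array([[203,152.],[351,152.]]),z+.062); print("far end in tool",[Rt.inv().apply(np.r_[p,z+.062]-T).round(4) for p in C])
```

```text
t 18.55 pos [594.2 -91.1 120. ] rpy [ 1.8000e+02 -1.0000e-02  1.0658e+02] F [ 0.6  0.2 -3.4] open 56.9 j [-0.27  0.47 -0.16  0.94  0.   -0.56]
w19c scale 4.4
((275.3441162109375, 104.69327545166016), (48.253746032714844, 50.53492736816406), 0.755416750907898) [ 0.52272722 -0.11254144  0.15802043] [ 0.59416982 -0.09110383  0.12002043]
bush in tool [-0.00015865 -0.07458863 -0.03800168]
 px [[203.0, 152.0], [351.0, 152.0]] mid [ 0.5396 -0.1068] len [0.0563, 0.0563] dir [-73.4, 106.6]
far end in tool [array([-0.0276, -0.0567, -0.062 ]), array([ 0.0286, -0.0568, -0.062 ])]
```

View pics/w19c.png

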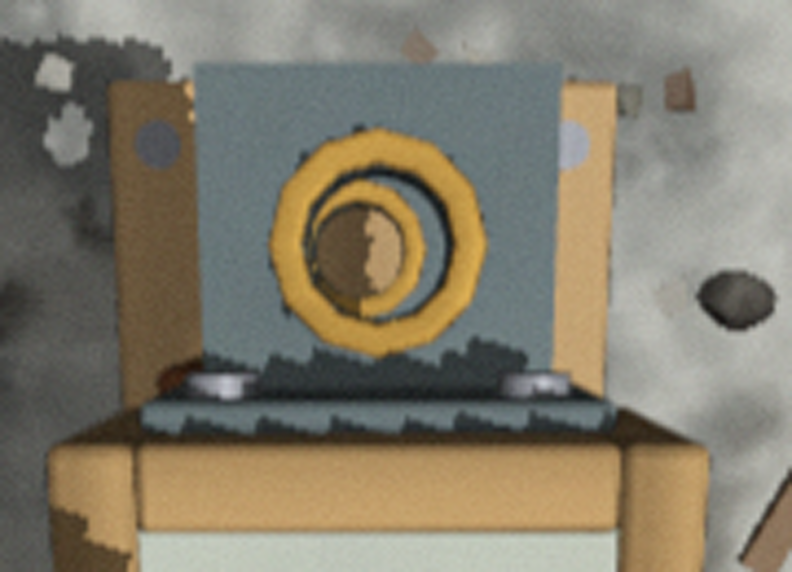

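Call:
carry_out(
  plan=[
    [1, [-1.7, -0.7, 5], [0, 0, 0]],
    [1, [-1.7, -0.8, 10], [0, 0, 0]],
    [1, [0, 0, 10], [0, 0, 0]],
    [1, [0, 0, 7], [0, 0, 0]],
    [1, [0, 0, 3], [0, 0, 0]],
  ],
)

```text
time_s: 19.1
tool_pos: [0.5926, -0.0956, 0.0833]
eef_rot: [-3.14, -0.001, 1.859]
ft_force: [-0.7, 1.1, -2.8]
opening: 0.0565
```

Call:
carry_out(
  plan=[
    [1, [0, 0, 1], [0, 0, 0]],
    [1, [0, 0, 0], [0, 0, 0]],
    [1, [0, 0, 0], [0, 0, 0]],
    [1, [0, 0, 0], [0, 0, 0]],
    [1, [0, 0, 0], [0, 0, 0]],
  ],
)

```text
time_s: 19.6
tool_pos: [0.5939, -0.0958, 0.0843]
eef_rot: [3.141, 0.0, 1.859]
ft_force: [1.0, 0.6, -3.5]
opening: 0.0563
```

Run:
```python
from h import *
togo([.5937,-.0948,.078],106.5,1); w=cam("wrist","w20");  s=cam("side","s20"); crop(s["color"],240,170,360,260,"s20c",6.6); obs()
```

```text
t 19.6 pos [593.9 -95.8  84.3] rpy [1.7997e+02 2.0000e-02 1.0650e+02] F [ 1.   0.6 -3.5] open 56.3 j [-0.28  0.51 -0.2   0.86  0.   -0.57]
[1.0, 0.1, 6.3] [0.03, 0.02, -0.0]
s20c scale 6.6
t 19.7 pos [593.8 -95.8  84.2] rpy [1.7998e+02 1.0000e-02 1.0650e+02] F [ 1.2  0.7 -2.9] open 56.6 j [-0.28  0.51 -0.2   0.86 -0.   -0.57]
```

View pics/s20c.png

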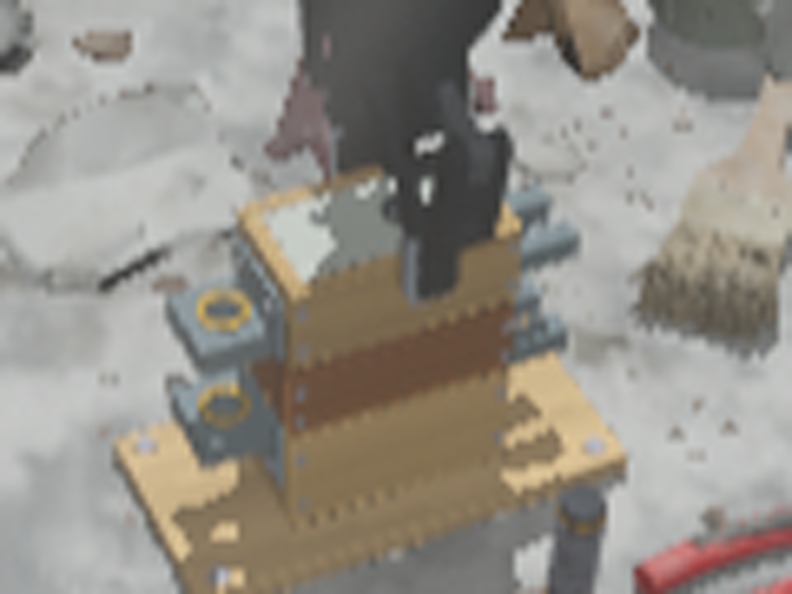

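View pics/w20.png

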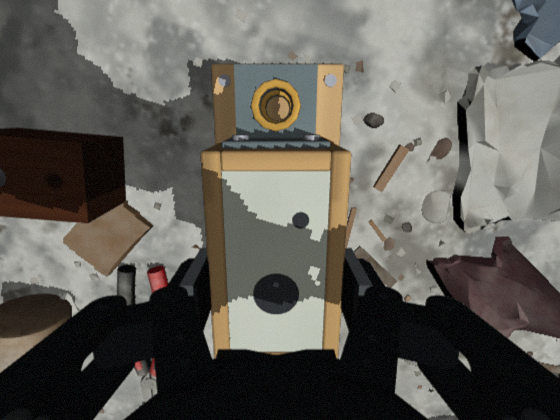

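Alignment is good. Now down slowly, with a 1 mm correction in tool x.

Call:
carry_out(
  plan=[
    [1, [0.5, 0, 1.5], [0, 0, 0]],
    [1, [0.5, 0, 1.5], [0, 0, 0]],
    [1, [0, 0, 1], [0, 0, 0]],
    [1, [0, 0, 0.5], [0, 0, 0]],
    [1, [0, 0, 0], [0, 0, 0]],
  ],
)

```text
time_s: 20.2
tool_pos: [0.5933, -0.0948, 0.0793]
eef_rot: [-3.141, -0.0, 1.859]
ft_force: [0.0, 0.6, -3.3]
opening: 0.0568
```

Call:
carry_out(
  plan=[
    [1, [0, 0, 0.5], [0, 0, 0]],
    [1, [0, 0, 0.5], [0, 0, 0]],
    [1, [0, 0, 0.5], [0, 0, 0]],
    [1, [0, 0, 0], [0, 0, 0]],
    [1, [0, 0, 0], [0, 0, 0]],
  ],
)

```text
time_s: 20.7
tool_pos: [0.5934, -0.0948, 0.0781]
eef_rot: [3.142, 0.0, 1.859]
ft_force: [-0.1, 0.0, -2.3]
opening: 0.0565
```

Run:
```python
from h import *
togo([.5937,-.0948,.078],106.5,1); w=cam("wrist","w21"); crop(w["color"],190,50,370,180,"w21c",4.4)
```

```text
t 20.7 pos [593.4 -94.8  78.1] rpy [180.    0.  106.5] F [-0.1  0.  -2.3] open 56.5 j [-0.28  0.51 -0.21  0.85  0.   -0.57]
[-0.1, 0.3, 0.1] [0.0, 0.0, -0.0]
w21c scale 4.4
```

View pics/w21c.png

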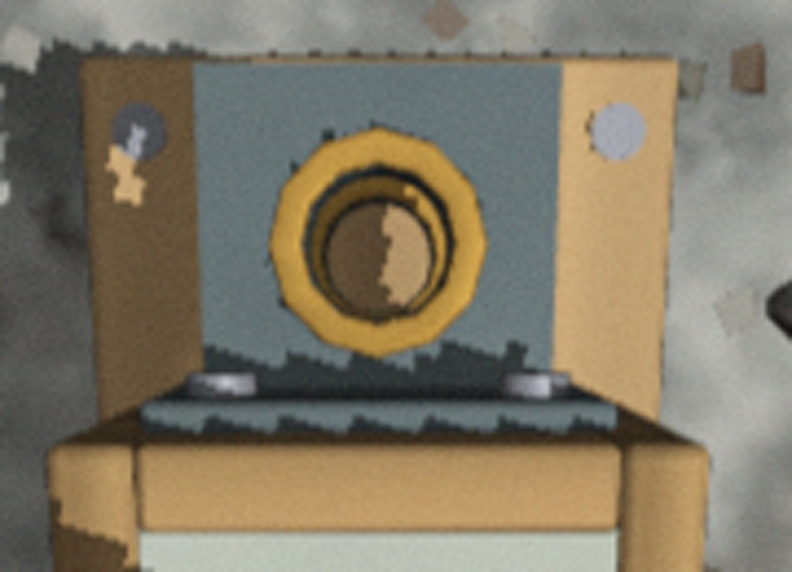

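Call:
carry_out(
  plan=[
    [1, [0, 0, 0.5], [0, 0, 0]],
    [1, [0, 0, 0.5], [0, 0, 0]],
    [1, [0, 0, 0], [0, 0, 0]],
    [1, [0, 0, 0], [0, 0, 0]],
    [1, [0, 0, 0], [0, 0, 0]],
  ],
)

```text
time_s: 21.25
tool_pos: [0.5935, -0.0948, 0.078]
eef_rot: [3.141, 0.0, 1.859]
ft_force: [-3.0, 1.3, 5.1]
opening: 0.0565
```

Firmly in contact (+5 N), so I'll release.

Call:
carry_out(
  plan=[
    [0.2, [0, 0, 0], [0, 0, 0]],
    [0, [0, 0, 0], [0, 0, 0]],
    [0, [0, 0, 0], [0, 0, 0]],
    [0, [0, 0, 0], [0, 0, 0]],
    [0, [0, 0, 0], [0, 0, 0]],
  ],
)

```text
time_s: 21.75
tool_pos: [0.5935, -0.0948, 0.0769]
eef_rot: [3.142, 0.0, 1.859]
ft_force: [0.3, 0.4, 0.1]
opening: 0.0858
```

Call:
carry_out(
  plan=[
    [0, [0, 0, -5], [0, 0, 0]],
    [0, [0, 0, -20], [0, 0, 0]],
    [0, [0, 0, -35], [0, 0, 0]],
    [0, [0, 0, -35], [0, 0, 0]],
    [0, [0, 0, -25], [0, 0, 0]],
  ],
)

```text
time_s: 22.25
tool_pos: [0.5942, -0.095, 0.1998]
eef_rot: [3.139, 0.001, 1.859]
ft_force: [0.1, 0.4, -0.4]
opening: 0.0853
```

Call:
carry_out(
  plan=[
    [0, [0, 0, 0], [0, 0, 0]],
    [0, [0, 0, 0], [0, 0, 0]],
    [0, [0, 0, 0], [0, 0, 0]],
    [0, [0, 0, 0], [0, 0, 0]],
    [0, [0, 0, 0], [0, 0, 0]],
  ],
)

```text
time_s: 22.75
tool_pos: [0.5927, -0.0946, 0.1958]
eef_rot: [-3.14, -0.001, 1.859]
ft_force: [0.3, 0.5, -0.3]
opening: 0.0856
```

Run:
```python
from h import *
obs(); w=cam("wrist","w22"); s=cam("side","s22"); crop(s["color"],240,170,360,260,"s22c",6.6)
hsv=cv2.cvtColor(w["color"],cv2.COLOR_BGR2HSV)
```

```text
t 22.75 pos [592.7 -94.6 195.8] rpy [-1.799e+02 -6.000e-02  1.065e+02] F [ 0.3  0.5 -0.3] open 85.6 j [-0.28  0.42 -0.04  1.11 -0.   -0.57]
s22c scale 6.6
```

View pics/w22.png

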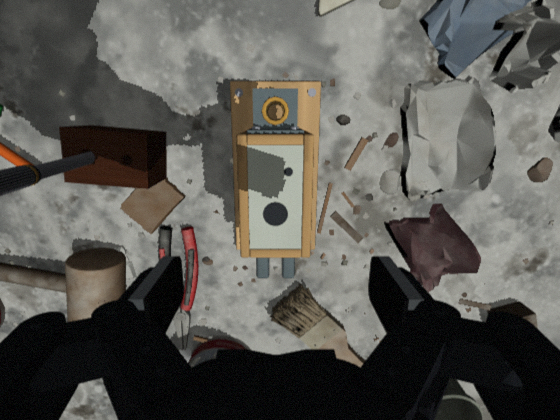

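View pics/s22c.png

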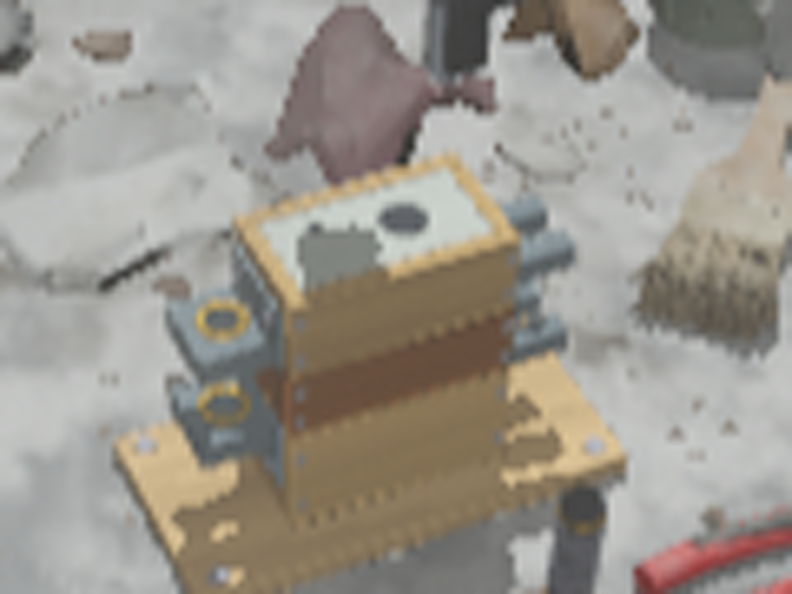

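Run:
```python
from h import *
o=obs(); w=cam("wrist","w23"); hsv=cv2.cvtColor(w["color"],cv2.COLOR_BGR2HSV); s=cam("side"); c=cam("scene","c23")
crop(w["color"],215,70,345,270,"w23c",3)
f=((hsv[...,0]>10)&(hsv[...,0]<26)&(hsv[...,1]>90)&(hsv[...,2]>60)).astype(np.uint8)
b=((hsv[...,0]>12)&(hsv[...,0]<30)&(hsv[...,1]>130)&(hsv[...,2]>80)).astype(np.uint8); b[:,:258]=0;b[:,292:]=0;b[:92]=0;b[130:]=0
cs,_=cv2.findContours(b,cv2.RETR_EXTERNAL,cv2.CHAIN_APPROX_NONE); e=cv2.fitEllipse(cv2.convexHull(max(cs,key=cv2.contourArea))); B=ray(w,e[0],.116); print("top bush",e,B)
# side view bushings: crop s22c scale 6.6 origin 240,170
g=lambda u,v:(240+(u+.5)/6.6-.5,170+(v+.5)/6.6-.5)
print("side: top bush",ray(s,g(222,321),.116),"base bush",ray(s,g(224,405),.068))
q=np.array([g(235,220),g(448,157),g(523,242),g(293,306)]); rep(s,q,.14,"side top outer")
togo([.619,-.287,.2],106.5,7)
```

```text
t 22.85 pos [593.  -94.7 196.2] rpy [-1.7994e+02 -4.0000e-02  1.0650e+02] F [0.2 0.5 0. ] open 85.8 j [-0.28  0.42 -0.04  1.11  0.   -0.57]
w23c scale 3
top bush ((275.013427734375, 109.89616394042969), (25.908781051635742, 27.137874603271484), 179.56097412109375) [ 0.52201738 -0.11634308  0.116     ]
side: top bush [ 0.52305662 -0.11811329  0.116     ] base bush [ 0.52299925 -0.11794622  0.068     ]
side top outer px [[275.0, 203.0], [307.0, 193.0], [319.0, 206.0], [284.0, 216.0]] mid [ 0.5868 -0.0996] len [0.0543, 0.0946, 0.0581, 0.0975] dir [107.4, 16.3, -69.8, -165.9]
t 23.0 pos [593.3 -94.8 196.7] rpy [-1.7998e+02 -1.0000e-02  1.0650e+02] F [-0.3  0.3 -0.3] open 85.6 j [-0.28  0.42 -0.04  1.11 -0.   -0.57]
[-27.4, -4.3, -0.5] [-0.0, -0.0, -0.0]
[-27.4, -4.3, -0.5] [-0.0, -0.0, -0.0]
[-27.4, -4.3, -0.5] [-0.0, -0.0, -0.0]
[-27.4, -4.3, -0.5] [-0.0, -0.0, -0.0]
[-27.4, -4.3, -0.5] [-0.0, -0.0, -0.0]
[-27.4, -4.3, -0.5] [-0.0, -0.0, -0.0]
[-27.4, -4.3, -0.5] [-0.0, -0.0, -0.0]
```

View pics/w23c.png

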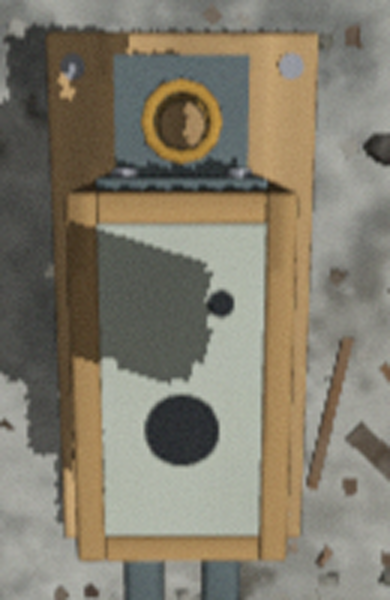

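View pics/c23.png

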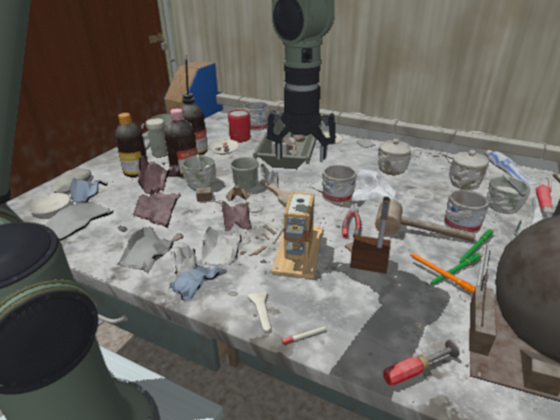

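Call:
carry_out(
  plan=[
    [0, [-20, -3, 0], [0, 0, 0]],
    [0, [-40, -6, 0], [0, 0, 0]],
    [0, [-45, -7, 0], [0, 0, 0]],
    [0, [-45, -7, 0], [0, 0, 0]],
    [0, [-30, -5, -3], [0, 0, 0]],
  ],
)

```text
time_s: 23.5
tool_pos: [0.6175, -0.2783, 0.1994]
eef_rot: [-3.141, 0.0, 1.857]
ft_force: [0.7, 0.4, 0.7]
opening: 0.0852
```

Call:
carry_out(
  plan=[
    [0, [-12, -2, 0], [0, 0, 0]],
    [0, [0, 0, 0], [0, 0, 0]],
    [0, [0, 0, 0], [0, 0, 0]],
    [0, [0, 0, 0], [0, 0, 0]],
    [0, [0, 0, 0], [0, 0, 0]],
  ],
)

```text
time_s: 24.0
tool_pos: [0.6193, -0.2858, 0.2003]
eef_rot: [3.142, -0.0, 1.861]
ft_force: [0.1, 0.1, 0.3]
opening: 0.0853
```

Run:
```python
from h import *
o=obs(); w=cam("wrist","w24"); s=cam("side","s24"); crop(s["color"],280,200,380,310,"s24c",5.4); c=cam("scene","c24"); crop(c["color"],340,180,420,280,"c24c",6)
```

```text
t 24.0 pos [ 619.3 -285.8  200.3] rpy [ 1.7999e+02 -1.0000e-02  1.0661e+02] F [0.1 0.1 0.3] open 85.3 j [-0.54  0.58  0.22  1.22  0.   -0.83]
s24c scale 5.4
c24c scale 6
```

View pics/w24.png

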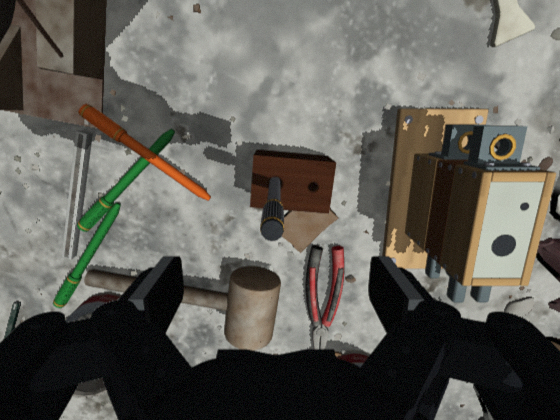

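View pics/s24c.png

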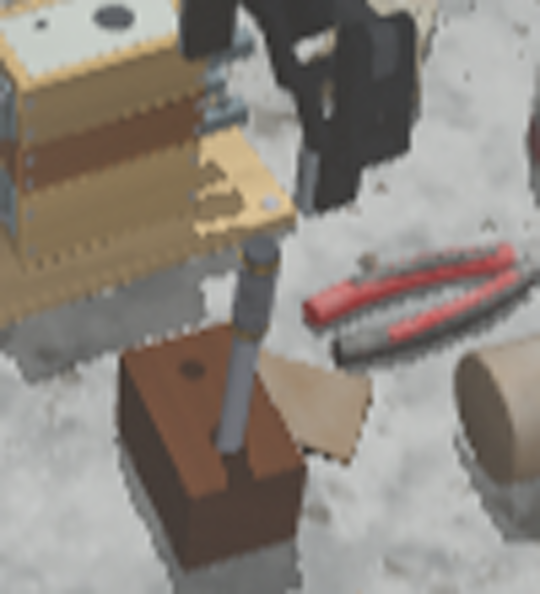

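View pics/c24c.png

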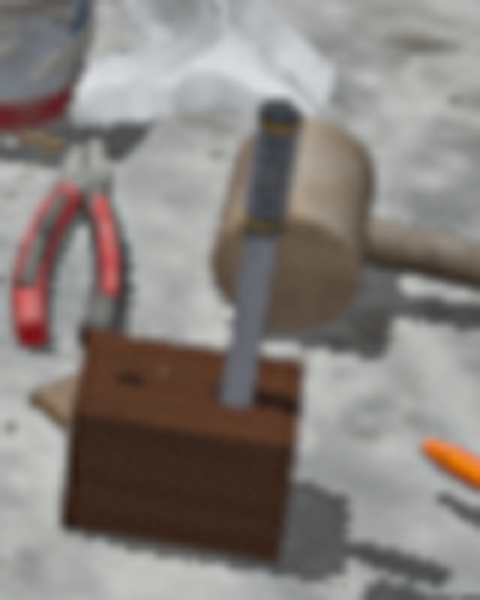

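Run:
```python
from h import *
o=obs(); w=cam("wrist","w25"); crop(w["color"],235,140,345,250,"w25c",5.4); s=cam("side");c=cam("scene")
gs=lambda u,v:(280+(u+.5)/5.4-.5,200+(v+.5)/5.4-.5); gc=lambda u,v:(340+(u+.5)/6-.5,180+(v+.5)/6-.5)
print("head top tri",tri(s,gs(263,247),c,gc(282,110)))
print("lower ring tri",tri(s,gs(246,334),c,gc(262,227)))
print("at hole tri",tri(s,gs(230,445),c,gc(238,400)))
print("wrist head",ray(w,(272.5,230),.184))
```

```text
t 24.15 pos [ 619.3 -286.5  200.3] rpy [179.99   0.   106.57] F [ 0.3  0.5 -0.5] open 85.1 j [-0.54  0.58  0.22  1.22  0.   -0.83]
w25c scale 5.4
head top tri [ 0.62585463 -0.28772549  0.18422666]
lower ring tri [ 0.62290362 -0.28828459  0.13361484]
at hole tri [ 0.62133132 -0.2884411   0.05494355]
wrist head [ 0.62397988 -0.28733351  0.184     ]
```

View pics/w25c.png

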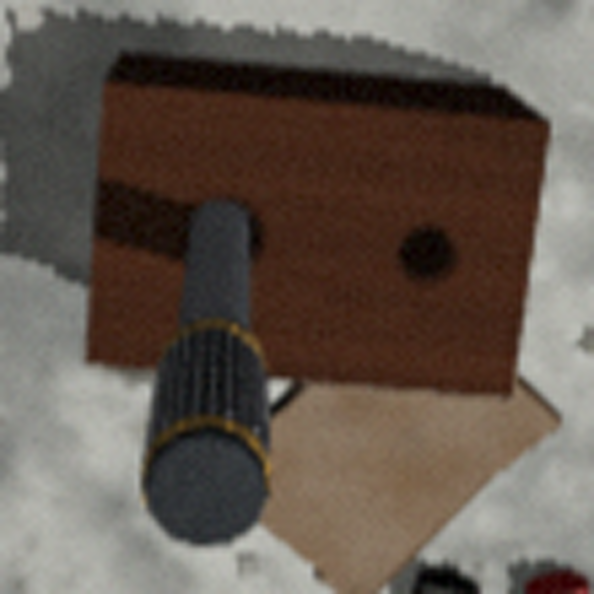

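Call:
carry_out(
  plan=[
    [0, [-2.2, 3.7, 10], [0, 0, 0]],
    [0, [0, 0, 20], [0, 0, 0]],
    [0, [0, 0, 25], [0, 0, 0]],
    [0, [0, 0, 20], [0, 0, 0]],
    [0, [0, 0, 10], [0, 0, 0]],
  ],
)

```text
time_s: 24.8
tool_pos: [0.6221, -0.2878, 0.1119]
eef_rot: [-3.139, -0.003, 1.859]
ft_force: [-0.3, -0.4, 0.4]
opening: 0.0854
```

Call:
carry_out(
  plan=[
    [0, [0, 0, 6], [0, 0, 0]],
    [0, [0, 0, 3], [0, 0, 0]],
    [0, [0, 0, 0], [0, 0, 0]],
    [0, [0, 0, 0], [0, 0, 0]],
    [0, [0, 0, 0], [0, 0, 0]],
  ],
)

```text
time_s: 25.3
tool_pos: [0.6239, -0.2888, 0.107]
eef_rot: [3.14, 0.001, 1.859]
ft_force: [-0.3, -0.5, -0.3]
opening: 0.0854
```

Run:
```python
from h import *
o=obs(); w=cam("wrist","w26");s=cam("side","s26"); crop(s["color"],280,200,380,310,"s26c",5.4)
```

```text
t 25.3 pos [ 623.9 -288.8  107. ] rpy [1.7994e+02 7.0000e-02 1.0650e+02] F [-0.3 -0.5 -0.3] open 85.4 j [-0.54  0.64  0.09  1.02 -0.   -0.83]
s26c scale 5.4
```

View pics/w26.png

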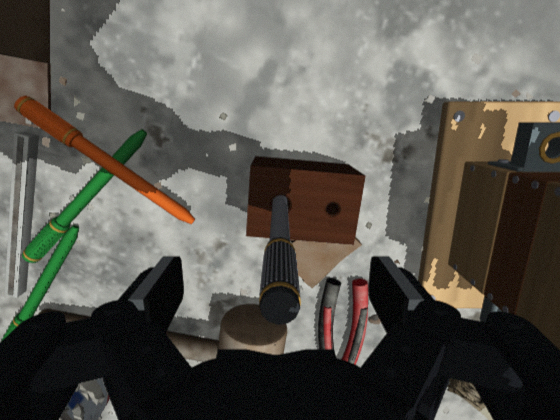

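View pics/s26c.png

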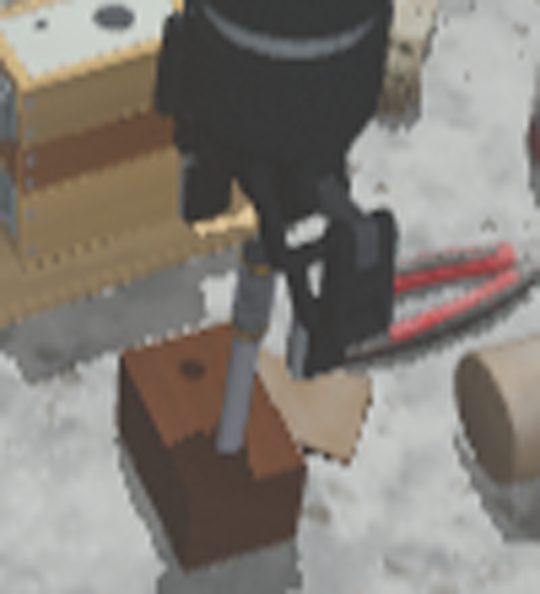

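Call:
carry_out(
  plan=[
    [0.5, [0, 0, 0], [0, 0, 0]],
    [0.7, [0, 0, 0], [0, 0, 0]],
    [0.8, [0, 0, 0], [0, 0, 0]],
    [1, [0, 0, 0], [0, 0, 0]],
    [1, [0, 0, 0], [0, 0, 0]],
  ],
)

```text
time_s: 25.9
tool_pos: [0.6232, -0.2881, 0.106]
eef_rot: [3.141, -0.001, 1.859]
ft_force: [-1.9, 3.4, 2.5]
opening: 0.0148
```

Call:
carry_out(
  plan=[
    [1, [0, 0, 0], [0, 0, 0]],
    [1, [0, 0, 0], [0, 0, 0]],
    [1, [0, 0, 0], [0, 0, 0]],
    [1, [0, 0, 0], [0, 0, 0]],
    [1, [0, 0, 0], [0, 0, 0]],
  ],
)

```text
time_s: 26.4
tool_pos: [0.6232, -0.2881, 0.106]
eef_rot: [-3.142, -0.001, 1.859]
ft_force: [-2.2, 3.6, 3.8]
opening: 0.0146
```

Run:
```python
from h import *
o=obs(); w=cam("wrist","w27");s=cam("side","s27"); crop(s["color"],280,200,380,310,"s27c",5.4);c=cam("scene","c27"); crop(c["color"],340,180,420,280,"c27c",6)
```

```text
t 26.4 pos [ 623.2 -288.1  106. ] rpy [-1.8000e+02 -5.0000e-02  1.0651e+02] F [-2.2  3.6  3.8] open 14.6 j [-0.54  0.64  0.09  1.02  0.   -0.83]
s27c scale 5.4
c27c scale 6
```

View pics/s27c.png

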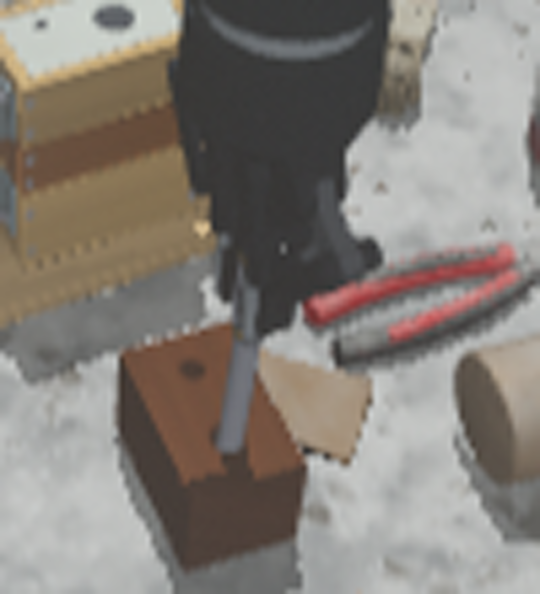

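View pics/c27c.png

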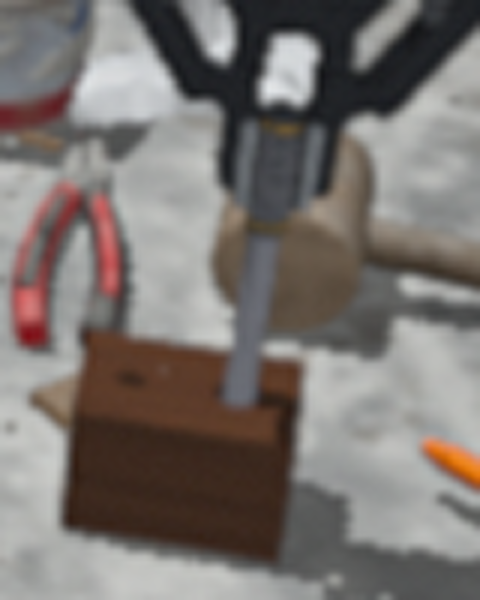

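Call:
carry_out(
  plan=[
    [1, [0, 0, -5], [0, 0, 0]],
    [1, [0, 0, -10], [0, 0, 0]],
    [1, [0, 0, -15], [0, 0, 0]],
    [1, [0, 0, -20], [0, 0, 0]],
    [1, [0, 0, -25], [0, 0, 0]],
  ],
)

```text
time_s: 27.05
tool_pos: [0.6233, -0.2894, 0.1816]
eef_rot: [-3.141, 0.001, 1.858]
ft_force: [1.1, 0.8, -1.0]
opening: 0.0145
```

Call:
carry_out(
  plan=[
    [1, [0, 0, -25], [0, 0, 0]],
    [1, [0, 0, -25], [0, 0, 0]],
    [1, [0, 0, -20], [0, 0, 0]],
    [1, [0, 0, -5], [0, 0, 0]],
    [1, [0, 0, 0], [0, 0, 0]],
  ],
)

```text
time_s: 27.55
tool_pos: [0.6241, -0.2895, 0.2572]
eef_rot: [3.14, 0.003, 1.858]
ft_force: [0.1, -0.5, -1.3]
opening: 0.0145
```

Run:
```python
from h import *
o=obs(); w=cam("wrist","w28");s=cam("side","s28"); crop(s["color"],270,150,390,260,"s28c",5.4);c=cam("scene","c28"); crop(c["color"],330,130,430,230,"c28c",6)
togo([.522,-.116,.255],106.5,8)
```

```text
t 27.55 pos [ 624.1 -289.5  257.2] rpy [1.7990e+02 1.6000e-01 1.0648e+02] F [ 0.1 -0.5 -1.3] open 14.5 j [-0.54  0.57  0.36  1.35 -0.   -0.83]
s28c scale 5.4
c28c scale 6
t 27.7 pos [ 622.8 -288.4  254.5] rpy [-1.7991e+02 -7.0000e-02  1.0649e+02] F [-0.5 -0.2 -2.2] open 14.8 j [-0.54  0.57  0.35  1.35 -0.   -0.83]
[24.2, -6.0, -0.0] [-0.01, -0.01, -0.0]
[24.2, -6.0, -0.0] [-0.01, -0.01, -0.0]
[24.2, -6.0, -0.0] [-0.01, -0.01, -0.0]
[24.2, -6.0, -0.0] [-0.01, -0.01, -0.0]
[24.2, -6.0, -0.0] [-0.01, -0.01, -0.0]
[24.2, -6.0, -0.1] [-0.01, -0.01, -0.0]
[24.2, -6.0, -0.1] [-0.01, -0.01, -0.0]
[24.2, -6.0, -0.1] [-0.01, -0.01, -0.0]
```

View pics/w28.png

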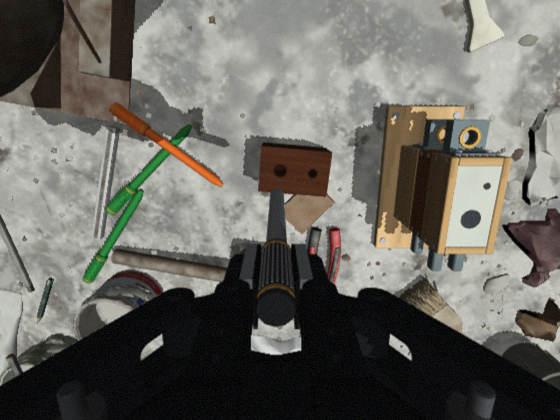

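View pics/s28c.png

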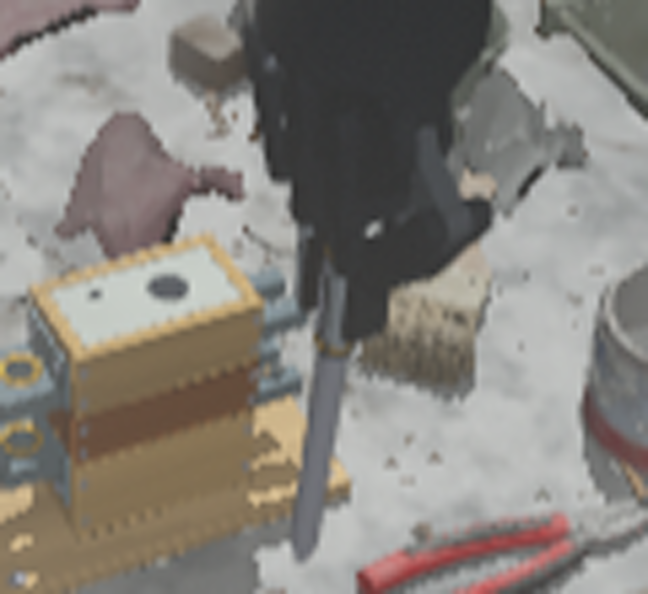

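View pics/c28c.png

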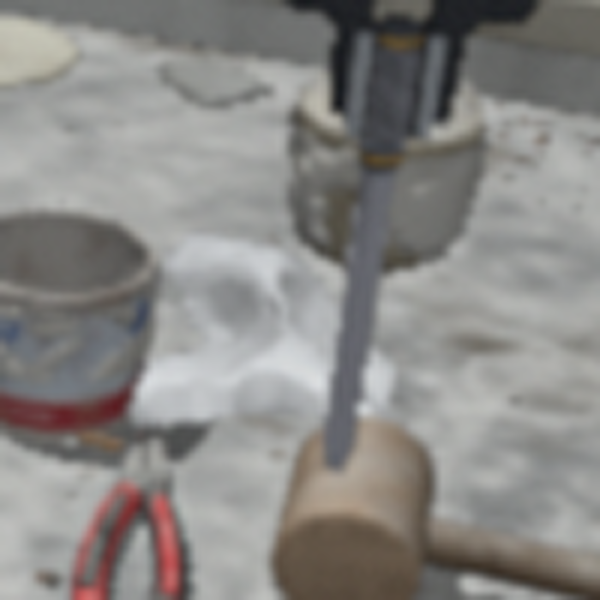

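Run:
```python
from h import *
o=obs(); s=cam("side","s29"); crop(s["color"],300,200,350,260,"s29c",10);c=cam("scene","c29"); crop(c["color"],370,130,410,220,"c29c",6.6); w=cam("wrist","w29"); crop(w["color"],240,170,310,260,"w29c",6.6)
```

```text
t 27.7 pos [ 622.8 -288.4  254.5] rpy [-1.7991e+02 -7.0000e-02  1.0649e+02] F [-0.5 -0.2 -2.2] open 14.8 j [-0.54  0.57  0.35  1.35 -0.   -0.83]
s29c scale 10
c29c scale 6.6
w29c scale 6.6
```

View pics/s29c.png

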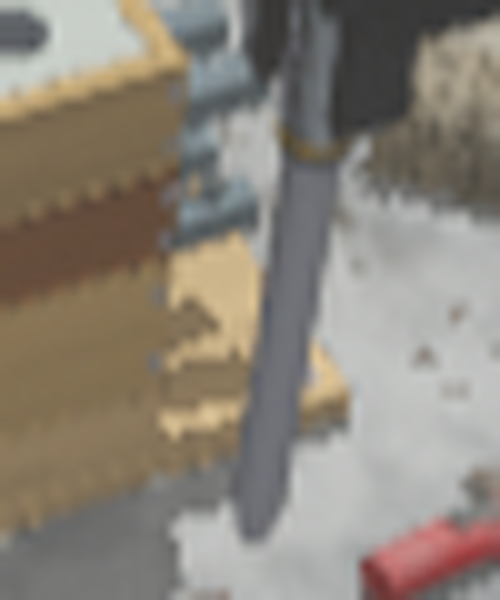

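View pics/c29c.png

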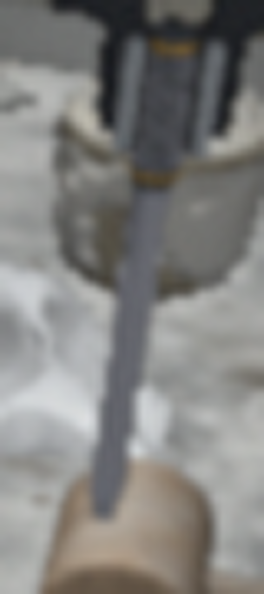

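View pics/w29c.png

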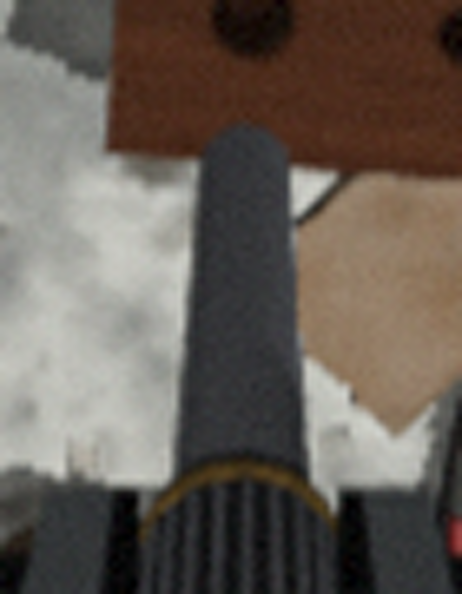

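```bash
cat >> h.py <<'E'
def px(x0,y0,s,u,v): return (x0+(u+.5)/s-.5,y0+(v+.5)/s-.5)
E
python3 - <<'E'
from h import *
o=obs(); s=cam("side");c=cam("scene");w=cam("wrist")
T=o["tool_pos"];Rt=Ro.from_euler("xyz",o["eef_rot"])
tip=tri(s,px(300,200,10,255,542),c,px(370,130,6.6,102,515)); ring=tri(s,px(300,200,10,312,152),c,px(370,130,6.6,152,180))
print("tip",tip,"ring",ring,"len",np.linalg.norm(tip-ring)); d=(ring-tip)/np.linalg.norm(ring-tip)
print("dir",d,"tilt deg",np.degrees(np.arccos(d[2]))," in tool",Rt.inv().apply(d), "tip rel tool",Rt.inv().apply(tip-T))
# wrist: tip & ring
P=np.array([px(240,170,6.6,246,127),px(240,170,6.6,240,465)])
print("wrist tip@z",ray(w,P[0],T[2]-.094),"ring",ray(w,P[1],T[2]-.094+.122))
print("pred wrist px of tri tip",proj(w,tip),P[0])
E
```

```text
t 27.85 pos [ 622.8 -288.3  254.7] rpy [-1.7991e+02 -8.0000e-02  1.0650e+02] F [-0.8  0.4 -1.5] open 14.8 j [-0.54  0.57  0.36  1.35 -0.   -0.83]
tip [ 0.62026271 -0.28940501  0.16157586] ring [ 0.62285065 -0.28960029  0.28213024] len 0.12058230517513371
dir [ 0.02146198 -0.00161951  0.99976835] tilt deg 1.2332722878943734  in tool [-0.00623445  0.01860169 -0.99980754] tip rel tool [-0.00049042 -0.00263496  0.09308419]
wrist tip@z [ 0.61683551 -0.28906439  0.16065655] ring [ 0.61674684 -0.29006105  0.28265655]
pred wrist px of tri tip [275.4076296  192.49054474] [276.84848485 188.81818182]
```

Run:
```python
from h import *
togo([.5255,-.1163,.250],106.5,9)
```

```text
t 28.0 pos [ 623.2 -288.4  255.4] rpy [-1.7996e+02 -3.0000e-02  1.0650e+02] F [-0.1 -0.  -0.8] open 14.3 j [-0.54  0.57  0.36  1.35 -0.   -0.83]
[21.4, -5.0, 0.6] [-0.0, -0.0, 0.0]
[21.4, -5.0, 0.6] [-0.0, -0.0, 0.0]
[21.4, -5.0, 0.6] [-0.0, -0.0, 0.0]
[21.4, -5.0, 0.6] [-0.0, -0.0, 0.0]
[21.4, -5.0, 0.6] [-0.0, -0.0, 0.0]
[21.4, -5.0, 0.6] [-0.0, -0.0, 0.0]
[21.4, -5.0, 0.6] [-0.0, -0.0, 0.0]
[21.4, -5.0, 0.6] [-0.0, -0.0, 0.0]
[21.4, -5.0, 0.6] [-0.0, -0.0, 0.0]
```

Call:
carry_out(
  plan=[
    [1, [12, -3, 0], [0, 0, 0]],
    [1, [22, -5, 0], [0, 0, 0]],
    [1, [25, -6, 0], [0, 0, 0]],
    [1, [25, -6, 0], [0, 0, 0]],
    [1, [25, -6, 0], [0, 0, 0]],
  ],
)

```text
time_s: 28.5
tool_pos: [0.5668, -0.1905, 0.2559]
eef_rot: [3.142, -0.0, 1.859]
ft_force: [0.7, 0.6, -0.7]
opening: 0.0146
```

Call:
carry_out(
  plan=[
    [1, [25, -6, 0], [0, 0, 0]],
    [1, [25, -6, 0], [0, 0, 0]],
    [1, [20, -4.5, 0], [0, 0, 0]],
    [1, [13.5, -2.5, 0], [0, 0, 0]],
    [1, [0, 0, 0], [0, 0, 0]],
  ],
)

```text
time_s: 29.0
tool_pos: [0.525, -0.1155, 0.2563]
eef_rot: [3.141, -0.0, 1.861]
ft_force: [-0.6, -0.8, -1.6]
opening: 0.0143
```

Call:
carry_out(
  plan=[
    [1, [0, 0, 5], [0, 0, 0]],
    [1, [0, 0, 5], [0, 0, 0]],
    [1, [0, 0, 5], [0, 0, 0]],
    [1, [0, 0, 0], [0, 0, 0]],
    [1, [0, 0, 0], [0, 0, 0]],
  ],
)

```text
time_s: 29.5
tool_pos: [0.5254, -0.117, 0.2405]
eef_rot: [-3.141, -0.001, 1.858]
ft_force: [-0.0, 0.2, -1.2]
opening: 0.0147
```

Run:
```python
from h import *
togo([.5255,-.1163,.219],106.5,1); w=cam("wrist","w30"); s=cam("side","s30"); crop(s["color"],250,170,310,230,"s30c",9);c=cam("scene","c30"); crop(c["color"],265,170,325,230,"c30c",9); crop(w["color"],230,150,320,260,"w30c",5.4)
```

```text
t 29.5 pos [ 525.4 -117.   240.5] rpy [-1.7996e+02 -3.0000e-02  1.0647e+02] F [-0.   0.2 -1.2] open 14.7 j [-0.36  0.28 -0.13  1.16  0.   -0.64]
[0.6, 0.3, 21.5] [-0.04, -0.03, -0.03]
s30c scale 9
c30c scale 9
w30c scale 5.4
```

View pics/w30.png

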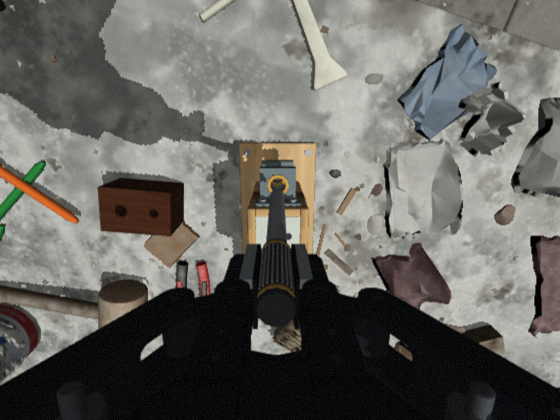

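View pics/s30c.png

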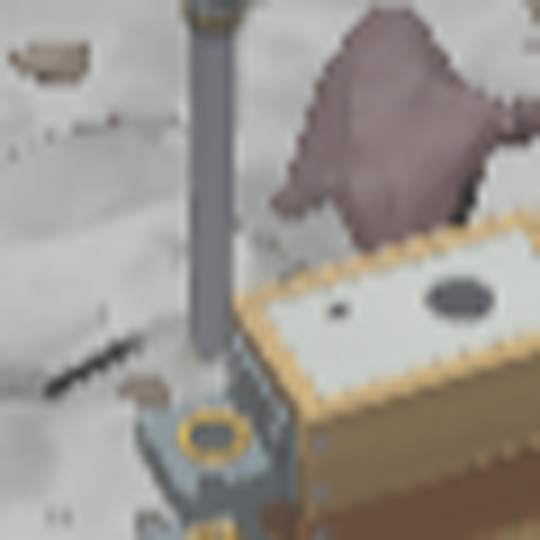

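View pics/c30c.png

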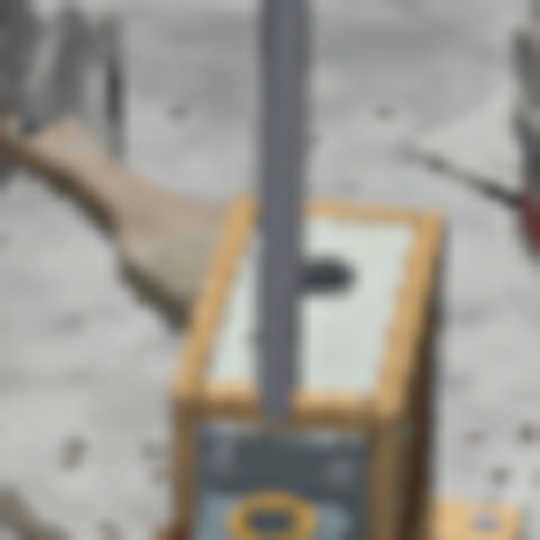

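View pics/w30c.png

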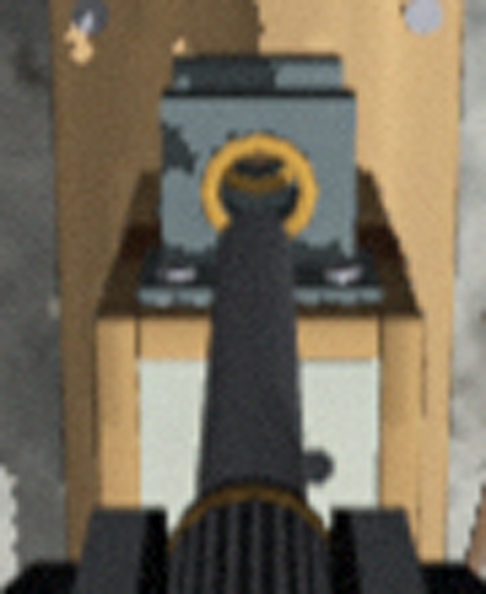

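Run:
```python
from h import *
o=obs(); s=cam("side");c=cam("scene");w=cam("wrist")
tip=tri(s,px(250,170,9,209,358),c,px(265,170,9,277,418)); b=tri(s,px(250,170,9,211,436),c,px(265,170,9,270,520))
ring=tri(s,px(250,170,9,213,22),c,px(265,170,9,286,-130))
print("tip",tip,"bush",b,"diff",b-tip)
Rt=Ro.from_euler("xyz",o["eef_rot"]); print("diff in tool mm",Rt.inv().apply(b-tip)*1000)
B2=ray(s,px(250,170,9,211,436),.116);print(B2,ray(c,px(265,170,9,270,520),.116))
T2=ray(s,px(250,170,9,209,358),o["tool_pos"][2]-.094);print("tip side",T2,"scene",ray(c,px(265,170,9,277,418),o["tool_pos"][2]-.094))
# wrist: front rim of tip vs. bushing
z=o["tool_pos"][2]-.094
print("wrist tip front",ray(w,px(230,150,5.4,256,212),z),"bush",ray(w,px(230,150,5.4,258,192),.116))
```

```text
t 29.65 pos [ 525.7 -116.9  241.1] rpy [1.7999e+02 1.0000e-02 1.0649e+02] F [ 0.6 -0.6 -1.7] open 14.3 j [-0.36  0.28 -0.13  1.16 -0.   -0.64]
tip [ 0.52258772 -0.11830635  0.1484729 ] bush [ 0.52281743 -0.11687592  0.11713176] diff [ 0.00022971  0.00143043 -0.03134114]
diff in tool mm [ 1.31259717  0.61969012 31.34101294]
[ 0.5225989  -0.11725567  0.116     ] [ 0.52528658 -0.11521963  0.116     ]
tip side [ 0.52259483 -0.11748899  0.14710103] scene [ 0.52490574 -0.11702178  0.14710103]
wrist tip front [ 0.51949387 -0.11747472  0.14710103] bush [ 0.52264753 -0.11605049  0.116     ]
```

Call:
carry_out(
  plan=[
    [1, [0.9, 0.4, 6], [0, 0, 0]],
    [1, [0, 0, 7], [0, 0, 0]],
    [1, [0, 0, 6], [0, 0, 0]],
    [1, [0, 0, 4], [0, 0, 0]],
    [1, [0, 0, 0], [0, 0, 0]],
  ],
)

```text
time_s: 30.3
tool_pos: [0.525, -0.1155, 0.217]
eef_rot: [-3.14, -0.001, 1.859]
ft_force: [-0.2, -0.6, -2.1]
opening: 0.0147
```

Run:
```python
from h import *
obs(); w=cam("wrist","w31"); s=cam("side","s31"); crop(s["color"],250,170,310,230,"s31c",9);c=cam("scene","c31"); crop(c["color"],265,180,325,240,"c31c",9); crop(w["color"],230,150,320,260,"w31c",5.4);obs()
```

```text
t 30.3 pos [ 525.  -115.5  217. ] rpy [-1.7992e+02 -6.0000e-02  1.0650e+02] F [-0.2 -0.6 -2.1] open 14.7 j [-0.35  0.29 -0.18  1.1  -0.   -0.64]
s31c scale 9
c31c scale 9
w31c scale 5.4
t 30.45 pos [ 525.8 -115.8  218.1] rpy [1.7999e+02 1.0000e-02 1.0650e+02] F [-0.6 -0.  -1.1] open 14.8 j [-0.35  0.29 -0.18  1.1   0.   -0.64]
```

View pics/s31c.png

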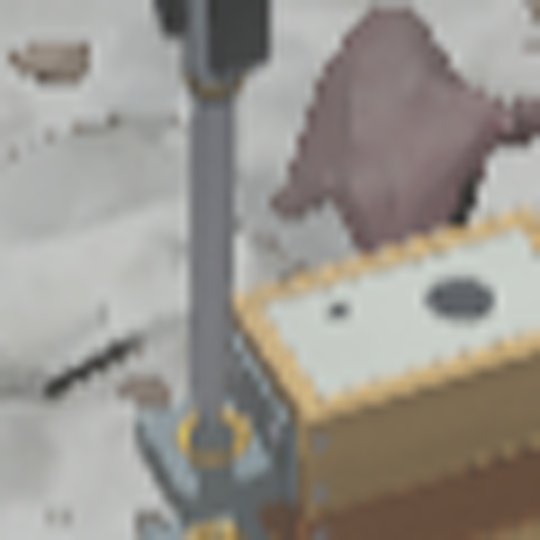

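View pics/c31c.png

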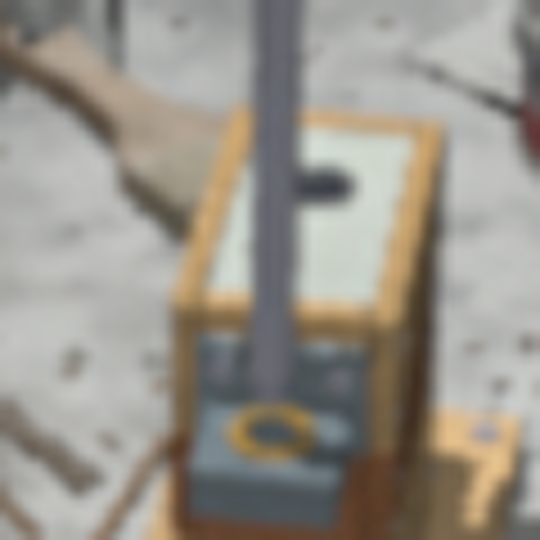

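View pics/w31c.png

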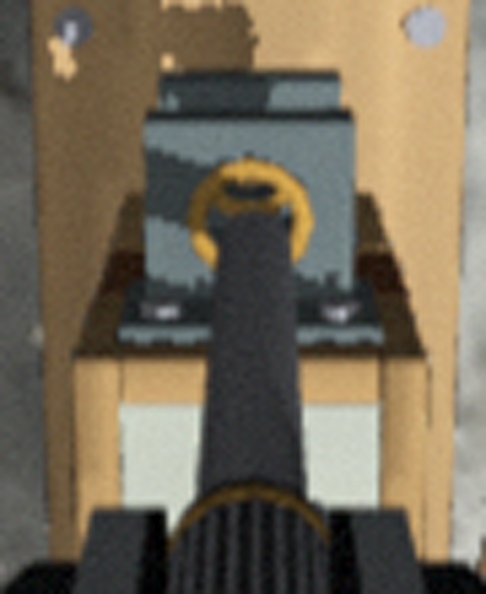

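Run:
```python
from h import *
o=obs(); s=cam("side");c=cam("scene");w=cam("wrist"); z=o["tool_pos"][2]-.0935
Rt=Ro.from_euler("xyz",o["eef_rot"])
t=ray(w,px(230,150,5.4,255,211),z); b=ray(w,px(230,150,5.4,251,215),.116)
d=Rt.inv().apply(b-t)*1000; print("wrist: move x,y mm (incl 3mm tip radius)",d[0],d[1]-3)
for n,cc,tp,bp in (("side",s,px(250,170,9,212,451),px(250,170,9,212,436)),("scene",c,px(265,180,9,270,398),px(265,180,9,270,431))):
    d=Rt.inv().apply(ray(cc,bp,.116)-ray(cc,tp,z))*1000; print(n,d)
```

```text
t 30.45 pos [ 525.8 -115.8  218.1] rpy [1.7999e+02 1.0000e-02 1.0650e+02] F [-0.6 -0.  -1.1] open 14.8 j [-0.35  0.29 -0.18  1.1   0.   -0.64]
wrist: move x,y mm (incl 3mm tip radius) -0.6629392198952685 -0.3002722819349426
side [13.77323377  5.67142131  8.60100827]
scene [-0.36834437 -1.90342447  8.60129056]
```

Call:
carry_out(
  plan=[
    [1, [-0.5, -0.5, 3], [0, 0, 0]],
    [1, [0, 0, 4], [0, 0, 0]],
    [1, [0, 0, 4], [0, 0, 0]],
    [1, [0, 0, 4], [0, 0, 0]],
    [1, [0, 0, 0], [0, 0, 0]],
  ],
)

```text
time_s: 31.1
tool_pos: [0.5248, -0.1162, 0.2021]
eef_rot: [-3.14, -0.001, 1.859]
ft_force: [-0.0, 1.2, -1.2]
opening: 0.0145
```

Run:
```python
from h import *
obs(); w=cam("wrist","w32"); s=cam("side","s32"); crop(s["color"],250,170,310,230,"s32c",9);c=cam("scene","c32"); crop(c["color"],265,180,325,240,"c32c",9); crop(w["color"],230,150,320,260,"w32c",5.4);obs()
```

```text
t 31.1 pos [ 524.8 -116.2  202.1] rpy [-1.7994e+02 -5.0000e-02  1.0650e+02] F [-0.   1.2 -1.2] open 14.5 j [-0.36  0.3  -0.21  1.07  0.   -0.64]
s32c scale 9
c32c scale 9
w32c scale 5.4
t 31.25 pos [ 525.4 -116.3  203. ] rpy [180.    0.  106.5] F [ 0.6  0.4 -1.3] open 14.8 j [-0.36  0.3  -0.21  1.07 -0.   -0.64]
```

View pics/s32c.png

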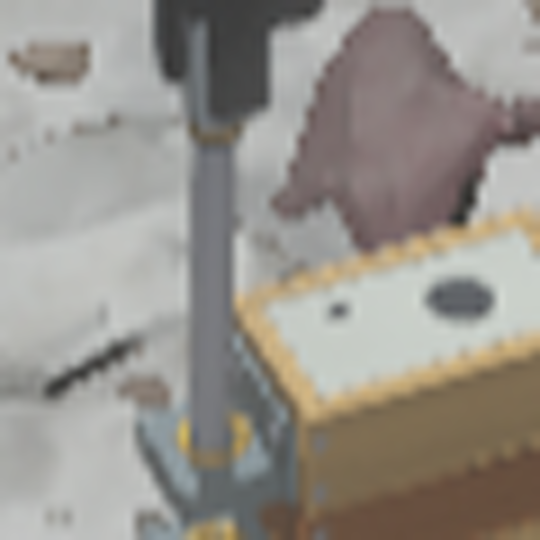

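View pics/c32c.png

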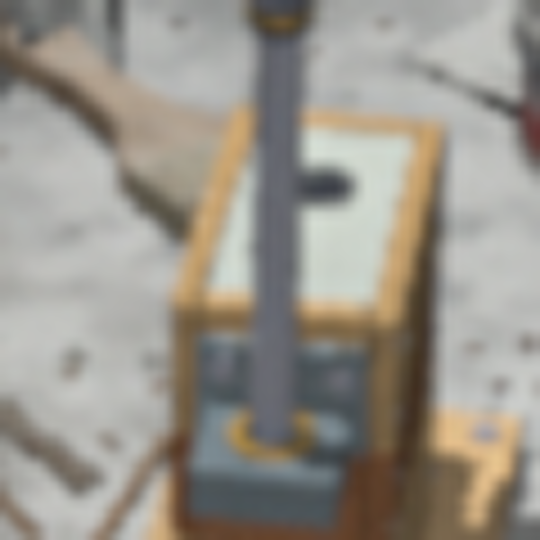

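View pics/w32c.png

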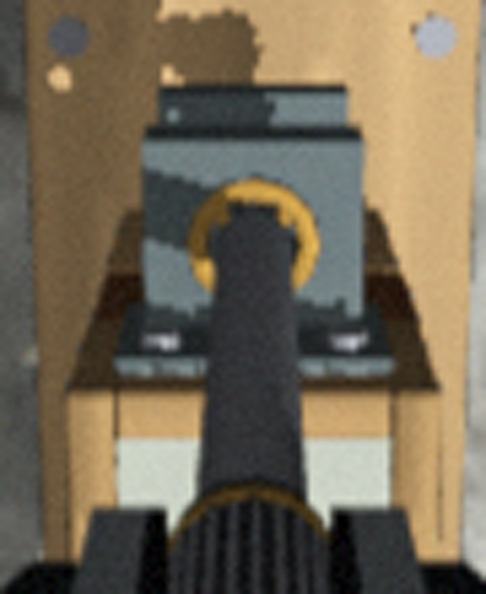

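The tip is in the top's bore, centred and with no contact force. I'll carry on down in small steps.

Call:
carry_out(
  plan=[
    [1, [0, 0, 3], [0, 0, 0]],
    [1, [0, 0, 3], [0, 0, 0]],
    [1, [0, 0, 3], [0, 0, 0]],
    [1, [0, 0, 3], [0, 0, 0]],
    [1, [0, 0, 0], [0, 0, 0]],
  ],
)

```text
time_s: 31.75
tool_pos: [0.5249, -0.1162, 0.1904]
eef_rot: [-3.141, -0.001, 1.859]
ft_force: [-0.6, -0.2, -1.8]
opening: 0.0147
```

Call:
carry_out(
  plan=[
    [1, [0, 0, 3], [0, 0, 0]],
    [1, [0, 0, 3], [0, 0, 0]],
    [1, [0, 0, 3], [0, 0, 0]],
    [1, [0, 0, 3], [0, 0, 0]],
    [1, [0, 0, 0], [0, 0, 0]],
  ],
)

```text
time_s: 32.25
tool_pos: [0.525, -0.1162, 0.1785]
eef_rot: [-3.141, -0.001, 1.859]
ft_force: [-0.8, -0.6, -1.1]
opening: 0.0148
```

Run:
```python
from h import *
obs(); w=cam("wrist","w33"); s=cam("side","s33"); crop(s["color"],250,180,310,240,"s33c",9);c=cam("scene","c33"); crop(c["color"],265,190,325,250,"c33c",9); crop(w["color"],230,150,320,260,"w33c",5.4);obs()
```

```text
t 32.25 pos [ 525.  -116.2  178.5] rpy [-1.7996e+02 -3.0000e-02  1.0650e+02] F [-0.8 -0.6 -1.1] open 14.8 j [-0.36  0.31 -0.25  1.01 -0.   -0.64]
s33c scale 9
c33c scale 9
w33c scale 5.4
t 32.4 pos [ 525.3 -116.4  179. ] rpy [180.    0.  106.5] F [ 0.3 -0.2 -1.2] open 14.7 j [-0.36  0.31 -0.25  1.01  0.   -0.64]
```

View pics/s33c.png

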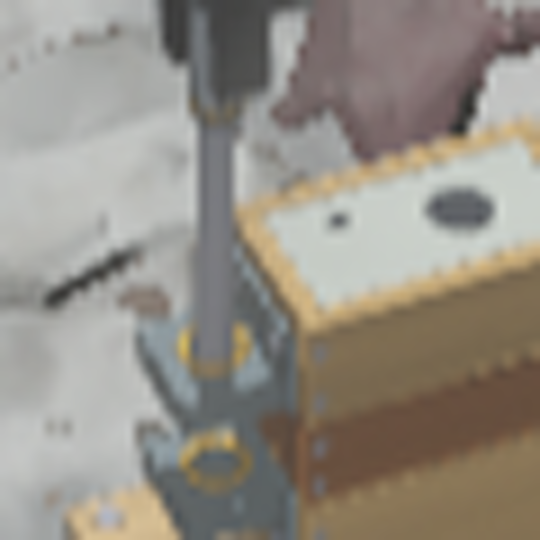

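View pics/c33c.png

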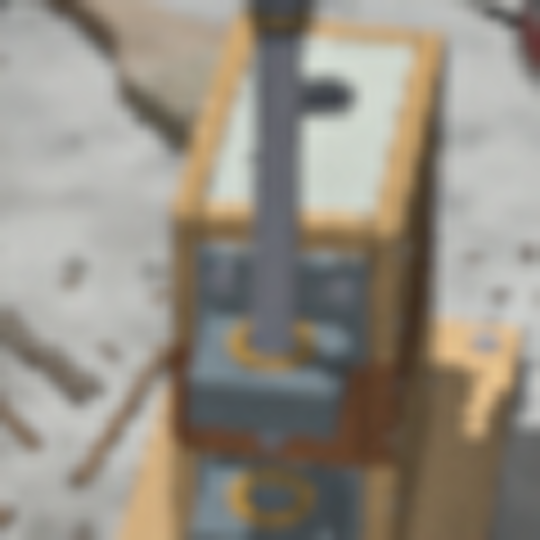

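View pics/w33c.png

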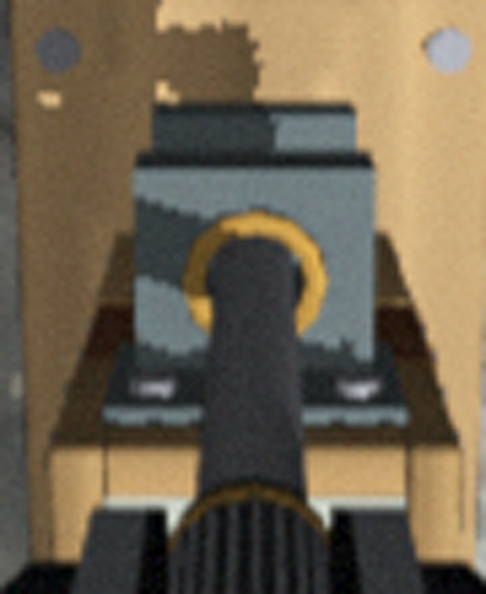

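Run:
```python
from h import *
o=obs(); c=cam("scene"); z=o["tool_pos"][2]-.0935
Rt=Ro.from_euler("xyz",o["eef_rot"])
print(Rt.inv().apply(ray(c,px(265,190,9,270,497),.068)-ray(c,px(265,190,9,270,442),z))*1000, o["ft_force"])
```

```text
t 32.4 pos [ 525.3 -116.4  179. ] rpy [180.    0.  106.5] F [ 0.3 -0.2 -1.2] open 14.7 j [-0.36  0.31 -0.25  1.01  0.   -0.64]
[-0.10411367  0.2142625  17.53388278] [ 0.34133693 -0.15854107 -1.23658986]
```

Call:
carry_out(
  plan=[
    [1, [0.3, 0, 3], [0, 0, 0]],
    [1, [0, 0, 3], [0, 0, 0]],
    [1, [0, 0, 3], [0, 0, 0]],
    [1, [0, 0, 3], [0, 0, 0]],
    [1, [0, 0, 0], [0, 0, 0]],
  ],
)

```text
time_s: 32.95
tool_pos: [0.5248, -0.1159, 0.1664]
eef_rot: [-3.141, -0.001, 1.859]
ft_force: [-0.8, 0.9, -1.7]
opening: 0.015
```

Call:
carry_out(
  plan=[
    [1, [0, 0, 2], [0, 0, 0]],
    [1, [0, 0, 2], [0, 0, 0]],
    [1, [0, 0, 2], [0, 0, 0]],
    [1, [0, 0, 2], [0, 0, 0]],
    [1, [0, 0, 0], [0, 0, 0]],
  ],
)

```text
time_s: 33.45
tool_pos: [0.525, -0.116, 0.1586]
eef_rot: [-3.141, -0.0, 1.859]
ft_force: [-0.3, -0.2, -0.9]
opening: 0.0144
```

Run:
```python
from h import *
obs(); w=cam("wrist"); s=cam("side","s34"); crop(s["color"],250,180,310,240,"s34c",9);c=cam("scene","c34"); crop(c["color"],265,190,325,250,"c34c",9); crop(w["color"],230,150,320,260,"w34c",5.4);obs()
```

```text
t 33.45 pos [ 525.  -116.   158.6] rpy [-1.7997e+02 -2.0000e-02  1.0650e+02] F [-0.3 -0.2 -0.9] open 14.4 j [-0.35  0.33 -0.28  0.96  0.   -0.64]
s34c scale 9
c34c scale 9
w34c scale 5.4
t 33.6 pos [ 525.3 -116.1  159. ] rpy [180.    0.  106.5] F [ 0.5  0.1 -1.1] open 14.6 j [-0.35  0.33 -0.28  0.96  0.   -0.64]
```

View pics/s34c.png

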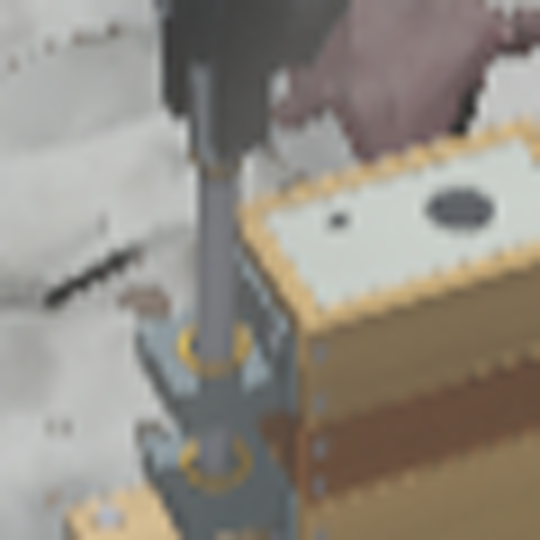

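View pics/c34c.png

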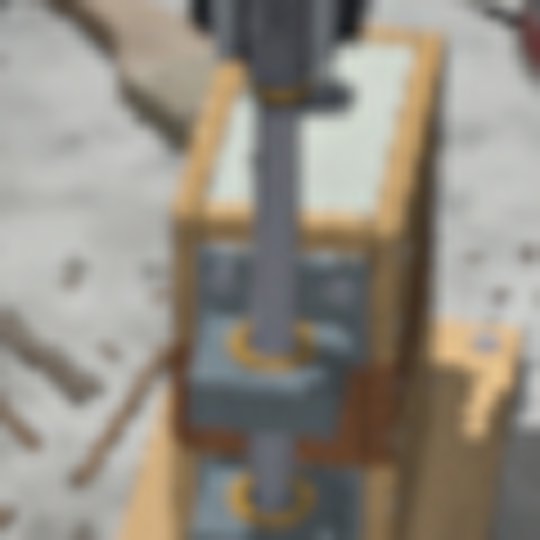

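The tip is entering the base bushing, centred (scene view, about (270,495) in the crop), with no force. Continuing.

Call:
carry_out(
  plan=[
    [1, [0, 0, 2], [0, 0, 0]],
    [1, [0, 0, 3], [0, 0, 0]],
    [1, [0, 0, 3], [0, 0, 0]],
    [1, [0, 0, 3], [0, 0, 0]],
    [1, [0, 0, 0], [0, 0, 0]],
  ],
)

```text
time_s: 34.1
tool_pos: [0.5248, -0.1159, 0.1473]
eef_rot: [-3.141, -0.001, 1.859]
ft_force: [-0.2, 0.4, -1.1]
opening: 0.0144
```

Call:
carry_out(
  plan=[
    [1, [0, 0, 3], [0, 0, 0]],
    [1, [0, 0, 3], [0, 0, 0]],
    [1, [0, 0, 3], [0, 0, 0]],
    [1, [0, 0, 2], [0, 0, 0]],
    [1, [0, 0, 0], [0, 0, 0]],
  ],
)

```text
time_s: 34.6
tool_pos: [0.5249, -0.116, 0.1366]
eef_rot: [-3.141, -0.0, 1.859]
ft_force: [0.2, -1.1, -0.8]
opening: 0.0145
```

Call:
carry_out(
  plan=[
    [1, [0, 0, 3], [0, 0, 0]],
    [1, [0, 0, 3], [0, 0, 0]],
    [1, [0, 0, 3], [0, 0, 0]],
    [1, [0, 0, 1], [0, 0, 0]],
    [1, [0, 0, 0], [0, 0, 0]],
  ],
)

```text
time_s: 35.1
tool_pos: [0.5251, -0.116, 0.1267]
eef_rot: [-3.141, -0.0, 1.859]
ft_force: [-1.3, 0.2, -1.3]
opening: 0.0143
```

Run:
```python
from h import *
obs(); w=cam("wrist","w35"); s=cam("side","s35"); crop(s["color"],240,170,340,260,"s35c",6.6);c=cam("scene","c35"); crop(c["color"],265,180,325,260,"c35c",7);obs()
```

```text
t 35.1 pos [ 525.1 -116.   126.7] rpy [-1.7998e+02 -2.0000e-02  1.0650e+02] F [-1.3  0.2 -1.3] open 14.3 j [-0.35  0.36 -0.32  0.89  0.   -0.64]
s35c scale 6.6
c35c scale 7
t 35.25 pos [ 525.3 -116.1  127.1] rpy [1.7999e+02 1.0000e-02 1.0650e+02] F [ 1.1  0.6 -1.6] open 14.6 j [-0.35  0.36 -0.32  0.89  0.   -0.64]
```

View pics/s35c.png

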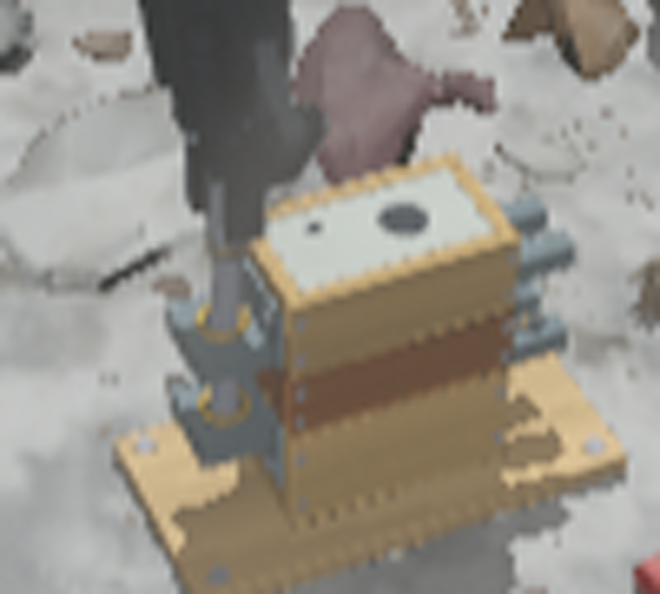

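View pics/c35c.png

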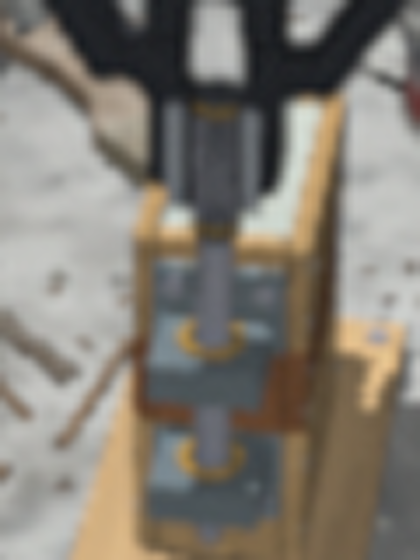

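View pics/w35.png

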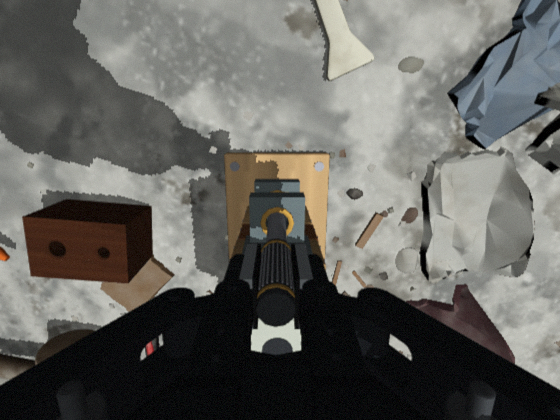

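Call:
carry_out(
  plan=[
    [1, [0, 0, 0], [0, 0, 0]],
    [1, [0, 0, 0], [0, 0, 0]],
    [1, [0, 0, 0], [0, 0, 0]],
    [1, [0, 0, 0], [0, 0, 0]],
    [1, [0, 0, 0], [0, 0, 0]],
  ],
)

```text
time_s: 35.75
tool_pos: [0.5252, -0.1161, 0.127]
eef_rot: [3.142, 0.0, 1.859]
ft_force: [-0.4, 0.3, -1.4]
opening: 0.0147
```

Run:
```python
from h import *
o=obs(); s=cam("side");c=cam("scene","c36"); crop(c["color"],285,225,310,260,"c36c",16)
for z in (.025,.0335,.042,.155): print(z,(proj(c,[.523,-.117,z])-[285,225]+.5)*16-.5)
r=tri(s,px(240,170,6.6,224,251),c,px(265,180,7,214,231)); print("ring",r,"tip z est",r[2]-.122)
g=lambda u,v:px(240,170,6.6,u,v)
rep(s,np.array([g(448,157),g(523,242),g(293,306)]),.14,"top corners side (before: 448,157 523,242 293,306)")
print("qvel",np.abs(o["qvel"]).max())
```

```text
t 35.75 pos [ 525.2 -116.1  127. ] rpy [180.    0.  106.5] F [-0.4  0.3 -1.4] open 14.7 j [-0.35  0.36 -0.32  0.89 -0.   -0.64]
c36c scale 16
0.025 [159.79361053 565.38002078]
0.0335 [160.24555153 519.97330564]
0.042 [160.70167405 474.14647225]
0.155 [ 167.19267421 -178.00722512]
ring [ 0.52486175 -0.11722133  0.15479094] tip z est 0.032790941966292675
top corners side (before: 448,157 523,242 293,306) px [[307.0, 193.0], [319.0, 206.0], [284.0, 216.0]] mid [ 0.605 -0.104] len [0.1081, 0.0581, 0.0975] dir [46.4, -69.8, -165.9]
qvel 0.002729109319997801
```

View pics/c36c.png

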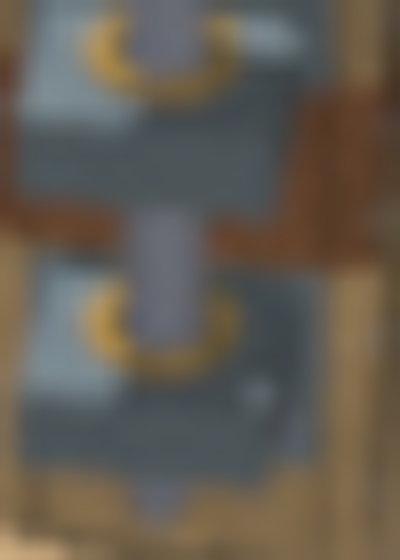

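The tip shows below the base's lug at about row 520 of the crop, which matches the predicted z of 0.033. The arm is at rest and the only load is the pin's weight, so I'm handing in.

Run:
```python
from rig import manip
print(manip.sign_off())
```

```text
the job is handed in; nothing more can be done
None
```

The mould is built up and the register pin is threaded through both bushings. I handed the job in at about 36 s with the gripper still holding the pin upright.

**Last checks:**
- **Riser:** it sits within about 1 mm of the base's centre, in line to within about 1°.
- **Mould top:** its bushing is within about 0.5 mm of the base's bushing in the wrist and side views. I measured this before threading the pin. Afterwards the stack looked unmoved in the side view, but I did not measure it again.
- **Pin:** the tip is at z ≈ 0.033 m, about 19 mm below the lug and 21 mm above the board. It leans about 1°, measured when I lifted it. The arm is still, and the only force is the pin's weight, about 1.4 N.
- **Bystanders:** I moved well clear of the pliers, scraper, marker and offcut, but did not measure them at the end.

**What disagreed:**
- **Finger length:** the fingers really end about 33 mm short of the reported TCP. My first grasp closed over the top of the riser without any force showing, so I allowed for the offset after that.
- **Camera views:** they differ by 1–3 mm in absolute position, so I used relative measurements for the fits. One side-view reading of the pin tip against the bushing was clearly wrong, and I ignored it.
- **Look-alikes:** the loose green and orange ones stood at the start, but were already lying down in the first wrist picture after my first move. I saw no contact with them.

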